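Clear the water tower and hang the lanterns at the train table

TASK

Get the toy station ready for opening: first take the water tower that blocks the lamp rail and stand it upright on the green strip, midway between the two trees. Then hang every lantern there is on the rail, each by its eye on a peg of its own, with the eye at about the middle of the peg, hanging upright and not swinging. Leave the other toys where they are.

Things in the scene. Friction and masses are not known exactly. Their poses are not given: they have to be found in the camera images.
- rail: lamp rail, fixed: wooden bar 370 x 24, 26 high (top 249 above the table) on two posts (262 high) 386 apart, open below. Origin on the table below the middle of the bar's front face; x points out of its back, y along it, z up. Four flat pegs, 16 wide (y) x 8 high, 90 apart, stick about 75 out of the front face (to -x), rising 10 degrees to their tips
- peg0 (a point): point on the axis of peg 0, 45 mm out from the bar's front face and 30 mm short of the peg's tip, 250 above the table; axes as rail (so the peg's tip lies toward -x and 5 mm higher)
- peg1 (a point): point on the axis of peg 1, 45 mm out from the bar's front face and 30 mm short of the peg's tip, 250 above the table; axes as rail (so the peg's tip lies toward -x and 5 mm higher)
- peg2 (a point): point on the axis of peg 2, 45 mm out from the bar's front face and 30 mm short of the peg's tip, 250 above the table; axes as rail (so the peg's tip lies toward -x and 5 mm higher)
- peg3 (a point): point on the axis of peg 3, 45 mm out from the bar's front face and 30 mm short of the peg's tip, 250 above the table; axes as rail (so the peg's tip lies toward -x and 5 mm higher)
- lamp0: wooden toy lantern (0.16 kg), may be absent; all alike, front as back. Block 56 x 56 x 60 high; on it an upright eye plate, 12 thick (x), 56 wide (y), from 60 to 116 up, with a round 30 hole through it along x; above that a tab to hold it by, 12 thick (x), 36 wide (y), from 116 to 143 up. Origin at the centre of the underside, z up
- lamp0_eye (a point): centre of the hole of lamp0, 88 above its underside; axes as the lantern's (x along the hole). When hung it lies about 9 below the peg's axis; a knocked hanging lantern swings for a few seconds
- lamp1: wooden toy lantern (0.16 kg), may be absent; all alike, front as back. Block 56 x 56 x 60 high; on it an upright eye plate, 12 thick (x), 56 wide (y), from 60 to 116 up, with a round 30 hole through it along x; above that a tab to hold it by, 12 thick (x), 36 wide (y), from 116 to 143 up. Origin at the centre of the underside, z up
- lamp1_eye (a point): centre of the hole of lamp1, 88 above its underside; axes as the lantern's (x along the hole). When hung it lies about 9 below the peg's axis; a knocked hanging lantern swings for a few seconds
- lamp2: wooden toy lantern (0.16 kg), may be absent; all alike, front as back. Block 56 x 56 x 60 high; on it an upright eye plate, 12 thick (x), 56 wide (y), from 60 to 116 up, with a round 30 hole through it along x; above that a tab to hold it by, 12 thick (x), 36 wide (y), from 116 to 143 up. Origin at the centre of the underside, z up
- lamp2_eye (a point): centre of the hole of lamp2, 88 above its underside; axes as the lantern's (x along the hole). When hung it lies about 9 below the peg's axis; a knocked hanging lantern swings for a few seconds
- lamp3: wooden toy lantern (0.16 kg), may be absent; all alike, front as back. Block 56 x 56 x 60 high; on it an upright eye plate, 12 thick (x), 56 wide (y), from 60 to 116 up, with a round 30 hole through it along x; above that a tab to hold it by, 12 thick (x), 36 wide (y), from 116 to 143 up. Origin at the centre of the underside, z up
- lamp3_eye (a point): centre of the hole of lamp3, 88 above its underside; axes as the lantern's (x along the hole). When hung it lies about 9 below the peg's axis; a knocked hanging lantern swings for a few seconds
- tower: toy water tower (0.3 kg): square foot 84 x 84 x 14, four thin legs (54 square) and on top a dark wooden round tank, 56 across, from 120 to 190 up. Origin at the centre of the underside, z up. It stands in front of the lamp rail at the start
- grove: the green strip with two toy trees, fixed to the table (the strip is 300 x 100 and only 1 thick, so things stand on it at table height); origin on the table midway between the trees, x along the line from the one tree to the other, z up
- tree_near (a point): foot of one tree: 240 mm from the other, crown 56 across, 107 high
- tree_far (a point): foot of the other tree, same shape
- midway (a point): point on the table midway between the two trees
- loco: bystander: toy locomotive, 110 long x 44 wide x 66 high (mm), loose; origin at the centre of its underside, x along the first size
- wagon: bystander: small blue goods wagon, 100 x 44 x 44 (mm), loose; origin at the centre of its underside, x along the first size
- bus: bystander: yellow toy bus, 120 x 52 x 58 (mm), loose; origin at the centre of its underside, x along the first size
- track: bystander: loose straight piece of wooden track, 140 x 42 x 14 (mm), loose; origin at the centre of its underside, x along the first size
Mind the look-alikes: they are no part of the job. What is shaped like the lamp0 but purple or turquoise is not meant.

How it is judged:
By the outcome, as a careful person would: the job done as asked, in the order asked, and still so for the second after the job is handed in, with the robot touching nothing.
Of lamp0, lamp1, lamp2, lamp3 only 3 to 4 are there at a start; the rules pass over those that are not, and their reading is None.
At some moment in a run one of lamp0, lamp1, lamp2, lamp3, tower may be knocked a few centimetres aside while the robot is not near it.
It also fails if it takes over 210 s, if anything falls off the work surface, if the arm or the gripper's body presses on something with over 40 N, if the wrist force passes 120 N, or if a joint passes its speed limit or range.

ROBOT

A 6-joint arm with a two-finger parallel gripper is mounted at the origin on the work surface. World frame = base frame: x ahead of the robot, y to its left, z up, the work surface at z = 0. Lengths are in m, angles in rad, forces in N, time in s.
With the tool pointing down it reaches from about 0.3 to 0.775 m from the base axis. Payload 14.6 kg.
Tool frame: the origin (TCP) lies on the centre line of the jaws, within the pads' length; the fingertips stand 19 mm ahead of it and the grasp point (between the pads) is the TCP; z points along the fingers, y is the line along which they close (so a half turn about z gives the same grasp; the last joint's range is limited). The gripper opens to 94 mm and grips with 3 to 60 N. Pads are 16 mm wide; open, the fingers measure 119 mm over their backs; the gripper's body (75 mm by 177 mm) begins 78 mm behind the grasp point.
Start: joints at [1.066, 0.3, 1.521, -0, 1.321, -0.067], TCP at [0.233, 0.498, 0.186] pointing down, gripper open.
Joint ranges: [-3.03, 3.03], [-0.79, 2.21], [0.23, 2.52], [-1.04, 4.18], [0, 3.07], [-2.55, 2.55]. Speed limits (rad/s): [2.22, 2.22, 2.57, 3.14, 3.14, 3.14].

INTERFACE

Orientations are given as [roll, pitch, yaw] about the fixed x, y, z axes, in that order (R = Rz(yaw) Ry(pitch) Rx(roll)).
In Python, from station import get_obs, camera, workorder gives the robot as it stands.
- The arm moves only by the tool play_rows, never from a script. Its argument "motion" is a list that holds one entry, the list of rows, each a list of 7 numbers: the shift along the tool's x, y, z as a fraction of full scale, then the turn, a rotation vector about the tool's x, y, z as a fraction of full scale, then the opening, from -1 (shut) to 1 (fully open). In form: [[[x, y, z, ax, ay, az, grip], ...]]. A call has 1 to 10 rows; each row is the pose to reach, as a shift and turn from the pose commanded when the call began, along the tool's axes at that moment, turning the shorter way round; what a row does not reach only later rows make up. Full scale, the value 1, is 0.25 m for a shift and 2 pi rad for a turn. A row lasts 1/10 s, in which the tool goes at most 50 mm and 8.59 degrees, less where a joint would pass 70% of its speed; a pose out of reach is approached as far as the arm can. A call with a number of a shift or a turn outside -1 to 1 is refused whole. A call with a gripper value outside its range is refused whole. The fingers move at their own pace and stop on an object; "grip_force" is the grip in N (left out, the last holds). Time passes only in rows, so rows that repeat a pose let the fingers close. It gives the time, the measured TCP pose, the force, the opening and the grip force at its end, in the units of the state.
- get_obs(): the state, without advancing time (a new reading comes with each control period).
- camera(name): name is "scene" or "top" or "wrist"; returns a dict with "frame" (420x560x3 uint8, red, green, blue), "z_map" (420x560 float32, m along the optical axis (not along the pixel's ray), 0 where there is no reading), "camera_matrix" (3x3 intrinsics, pixels), "T" (4x4, takes a point from camera to world coordinates); the wrist camera has in their place "T_tool_cam" (4x4, takes a point from camera to tool coordinates, whose origin is the TCP and whose axes are the flange's). Camera axes: x right, y up, looking along -z (the intrinsics and any distortion apply to the point x, -y, -z); pixel columns grow to the right and rows downward; lengths in m; the calibration is good to about 2 mm. A picture is of the moment at which its call begins: read the wrist's pose just before it.
- workorder.hand_in(): hands the job in; it is judged then, once.
The state is a dict: "time_s": time; "qpos": joint angles; "joint_vel": joint speeds; "tau": joint torques, N m; "ee_pos": TCP position; "eef_rot": TCP orientation; "force": force on the tool from outside, world axes, zero at the start; "moment": the same for the moment, N m; "grip_width": finger opening in m; "grip_force": force on a finger pad.
Only numpy, scipy, OpenCV 4.12 (cv2) and the standard library are available. Lean on these libraries where they do the work, as an engineer would, in place of code of your own. Each camera call takes 0.05 s, during which the arm holds its last target. There are 200 camera calls.

## Working session

There is one attempt and no reset: what is moved stays moved. The work goes in short steps, Python scripts to look and compute and a tool call to move; the robot and the scene stay as the last step left them, time stands still between calls to the robot, and variables do not carry over. Pictures are saved under pics/ and viewed, at most 14 in all, crops included, and the job is handed in when it is done.

Besides the shell and the picture viewer there is one more tool, called in YAML: its name, and indented under it one key for each argument. play_rows: Moves the arm, as the interface text tells. Its arguments: {"type":"object","properties":{"motion":{"type":"array"},"grip_force":{"type":"number"}},"required":["motion"]}

```bash
ls; mkdir -p pics; python3 - <<'E'
from station import get_obs, camera
import numpy as np, cv2
o=get_obs(); print(o)
for n in ['scene','top']:
    c=camera(n); cv2.imwrite(f'pics/{n}0.png',c['frame'][:,:,::-1]); np.savez(f'{n}0.npz',**c)
    print(n,c['camera_matrix'].tolist(),np.round(c['T'],3).tolist(), [k for k in c])
E
```

```text
pics
{'time_s': 0.0, 'qpos': array([ 1.06638140e+00,  3.00487988e-01,  1.52154585e+00, -3.93920493e-05,
        1.32070781e+00, -6.65990047e-02]), 'joint_vel': array([ 0.00120805,  0.00048982,  0.00074801, -0.00197793, -0.00100838,
        0.00054182]), 'tau': array([ 6.97115302e-04, -5.31828153e+01, -3.52729511e+01,  7.08051352e-02,
        2.45550263e-02, -1.39454842e-04]), 'ee_pos': array([0.23305911, 0.49787832, 0.18579198]), 'eef_rot': array([-3.14044367e+00, -3.83946762e-05,  2.70378648e+00]), 'force': array([-0.03047309, -0.5362876 , -0.27406101]), 'moment': array([0.00635276, 0.00480226, 0.00872567]), 'grip_force': 0.0, 'grip_width': 0.09406961412073955}
scene [[453.5401102485531, 0.0, 284.0084591185409], [0.0, 453.5401102485531, 210.37112207875037], [0.0, 0.0, 1.0]] [[-0.39, -0.728, 0.564, 1.236], [0.921, -0.305, 0.243, 0.334], [-0.005, 0.614, 0.789, 1.211], [0.0, 0.0, 0.0, 1.0]] ['frame', 'z_map', 'camera_matrix', 'T']
top [[395.60291452490617, 0.0, 282.4036905352977], [0.0, 395.60291452490617, 201.83953104037434], [0.0, 0.0, 1.0]] [[-0.006, 0.985, -0.172, 0.285], [-1.0, -0.005, 0.009, 0.012], [0.008, 0.172, 0.985, 1.167], [0.0, 0.0, 0.0, 1.0]] ['frame', 'z_map', 'camera_matrix', 'T']
```

View pics/scene0.png

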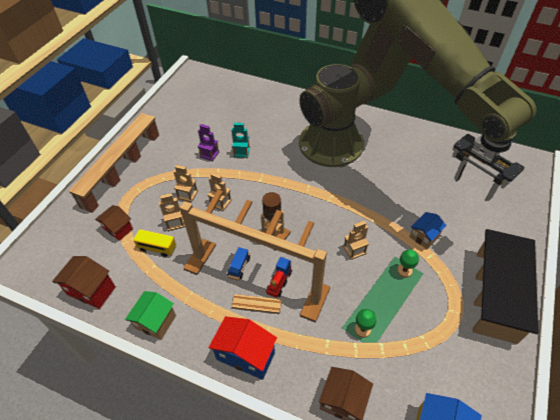

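View pics/top0.png

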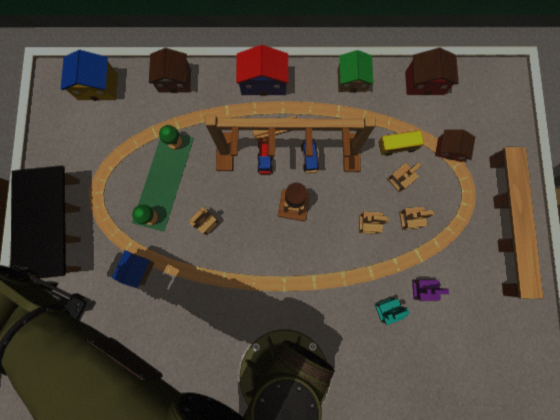

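Scene: the tower (top view 294,202) is in front of the rail, whose bar lies at row ~123. There are four wooden lanterns at top px (204,220), (372,222), (415,217) and (404,177), plus purple and turquoise decoys. The green strip has trees at (169,134) and (144,214). I'll enlarge this for detail.

```bash
cat > h.py <<'E'
import numpy as np, cv2
def cloud(c):
    """world xyz per pixel from the depth map"""
    K,T=c['camera_matrix'],c['T']; h,w=c['z_map'].shape
    u,v=np.meshgrid(np.arange(w),np.arange(h)); d=c['z_map']
    p=np.stack([(u-K[0,2])/K[0,0]*d,-(v-K[1,2])/K[1,1]*d,-d],-1)
    P=p@T[:3,:3].T+T[:3,3]; P[d==0]=np.nan
    return P
def ray(c,u,v,z):
    """pixel -> point on the plane at height z"""
    K,T=c['camera_matrix'],c['T']
    d=T[:3,:3]@np.array([(u-K[0,2])/K[0,0],-(v-K[1,2])/K[1,1],-1]); o=T[:3,3]
    return o+d*(z-o[2])/d[2]
E
python3 - <<'E'
import numpy as np,cv2
from h import *
t=dict(np.load('top0.npz')); s=dict(np.load('scene0.npz'))
a=cv2.resize(t['frame'][100:245,190:450],None,fx=3,fy=3,interpolation=3)
cv2.imwrite('pics/topc.png',a[:,:,::-1])
a=cv2.resize(s['frame'][150:340,150:400],None,fx=3,fy=3,interpolation=3)
cv2.imwrite('pics/scc.png',a[:,:,::-1])
for n,c in(('top',t),('scene',s)):
    P=cloud(c); z=P[...,2]
    print(n,'table z',np.nanmedian(z[np.abs(z)<.02]))
P=cloud(t)
# height bands
for lo,hi in((.235,.27),(.17,.2),(.13,.15)):
    m=((P[...,2]>lo)&(P[...,2]<hi)&(P[...,0]>.25)&(P[...,0]<.8)&(P[...,1]<.35)).astype('u1')
    n,l,st,ce=cv2.connectedComponentsWithStats(m)
    for i in range(1,n):
        if st[i,4]>5:
            q=P[l==i]; print(lo,st[i],np.round(q.mean(0),4),np.round(q.min(0),3),np.round(q.max(0),3))
for n,c in(('top',t),('scene',s)):
    hsv=cv2.cvtColor(c['frame'],cv2.COLOR_RGB2HSV); P=cloud(c)
    m=((hsv[...,0]>40)&(hsv[...,0]<90)&(hsv[...,1]>90)).astype('u1')
    k,l,st,ce=cv2.connectedComponentsWithStats(m)
    for i in range(1,k):
        if st[i,4]>60:
            q=P[l==i]; print(n,'green',st[i],np.round(np.nanmean(q,0),3),np.round(np.nanmin(q,0),3),np.round(np.nanmax(q,0),3))
E
```

```text
top table z 0.000515479751075687
scene table z -5.761411704852115e-05
0.235 [ 205  115  171   42 2672] [ 0.6267 -0.0166  0.2504] [ 0.555 -0.222  0.235] [0.658 0.19  0.266]
0.17 [210 130  12   8  45] [0.6345 0.1753 0.1852] [0.632 0.164 0.17 ] [0.645 0.19  0.199]
0.17 [358 131  11   8  45] [ 0.6308 -0.2052  0.1839] [ 0.627 -0.221  0.17 ] [ 0.644 -0.195  0.198]
0.17 [285 182  23  23 397] [ 0.4778 -0.0306  0.1894] [ 0.451 -0.059  0.17 ] [ 0.507 -0.003  0.196]
0.13 [222 133   2   4   6] [0.6493 0.1642 0.1409] [0.643 0.163 0.131] [0.655 0.165 0.15 ]
0.13 [355 134  10  10  35] [ 0.6328 -0.2039  0.1394] [ 0.627 -0.22   0.131] [ 0.653 -0.195  0.15 ]
0.13 [214 138  10   4  21] [0.6341 0.1744 0.1407] [0.633 0.163 0.135] [0.639 0.188 0.149]
0.13 [408 162  13  12  65] [ 0.5548 -0.3504  0.1421] [ 0.541 -0.367  0.131] [ 0.571 -0.336  0.147]
0.13 [286 201  17   7  26] [ 0.4553 -0.0262  0.1393] [ 0.451 -0.048  0.13 ] [ 0.467 -0.007  0.15 ]
0.13 [191 210  12  12  72] [0.4285 0.2269 0.1414] [0.414 0.213 0.13 ] [0.443 0.242 0.147]
0.13 [418 210  16   6  74] [ 0.4339 -0.3735  0.142 ] [ 0.427 -0.392  0.13
[... 469 characters left out ...]
78 -0.287  0.073] [ 0.137 -0.352 -0.002] [ 0.208 -0.26   0.146]
scene green [ 147    0  217   88 6694] [-0.922 -0.813 -0.309] [-0.962 -1.509 -0.674] [-0.888 -0.151  0.076]
scene green [ 368   63  113   70 2077] [-0.919  0.245 -0.392] [-0.946 -0.053 -0.525] [-0.135  0.592  0.315]
scene green [ 513   89   47   63 1213] [-0.92   0.85  -0.361] [-0.946  0.69  -0.518] [-0.896  0.991 -0.192]
scene green [231 123  19  34 427] [ 0.186 -0.29   0.071] [ 0.073 -0.392 -0.006] [ 0.213 -0.259  0.149]
scene green [ 343  249   79   93 2924] [0.565 0.361 0.019] [ 0.358  0.277 -0.009] [0.707 0.442 0.113]
scene green [ 126  291   48   42 1156] [ 0.883 -0.212  0.085] [ 0.816 -0.308 -0.004] [ 0.928 -0.169  0.104]
```

View pics/topc.png

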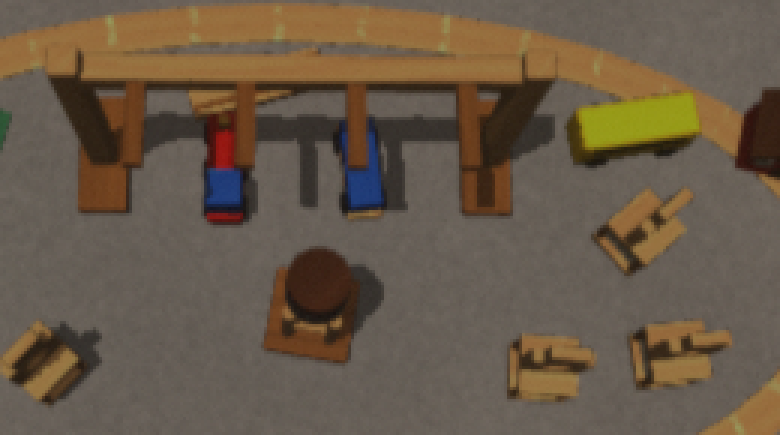

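View pics/scc.png

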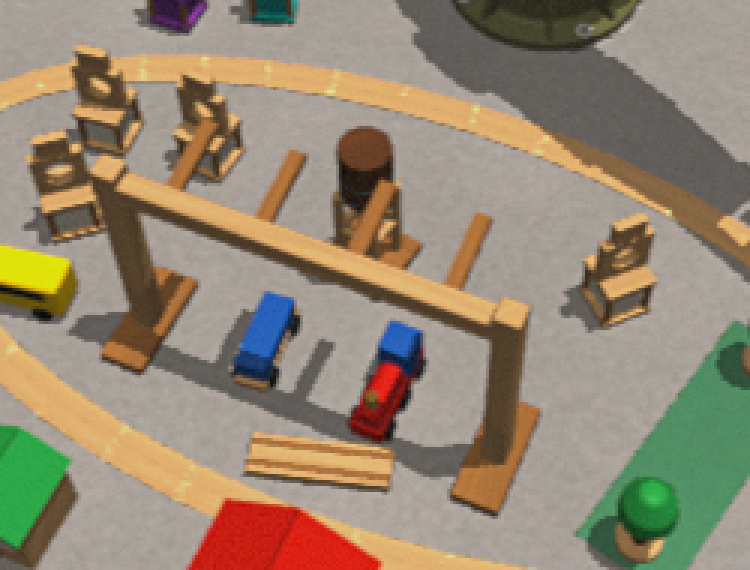

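The crops confirm four pegs (top-crop columns ~132, 245, 357, 468) and four wooden lanterns. The tower's foot is slightly rotated, and its tank is at crop (318,280). Next I'll measure from both views.

```bash
cat >> h.py <<'E'
def comps(m,mn=10):
    n,l,st,ce=cv2.connectedComponentsWithStats(m.astype('u1'))
    return [l==i for i in range(1,n) if st[i,4]>=mn]
def rect(q):
    """centre, (long,short), angle of the long side, of xy points"""
    (cx,cy),(w,h),a=cv2.minAreaRect((q[:,:2]*1000).astype('f4')); 
    if w<h: w,h,a=h,w,a+90
    return np.round([cx,cy,w,h,(a+90)%180-90],1)
def sphere(q):
    A=np.c_[2*q,np.ones(len(q))]; s=np.linalg.lstsq(A,(q**2).sum(1),rcond=None)[0]
    return s[:3],np.sqrt(s[3]+s[:3]@s[:3])
E
python3 - <<'E'
from h import *
for n in('top','scene'):
    c=dict(np.load(n+'0.npz')); P=cloud(c); hsv=cv2.cvtColor(c['frame'],cv2.COLOR_RGB2HSV)
    X,Y,Z=P[...,0],P[...,1],P[...,2]; print('==',n)
    roi=(X>.25)&(X<.8)&(Y<.33)&(Y>-.5)
    for m in comps(roi&(Z>.1375)&(Z<.15)&(X<.6),8): print('tab?',rect(P[m]),m.sum(),'z',np.median(Z[m]).round(4))
    for m in comps(roi&(Z>.183)&(Z<.2)&(X<.55),50): print('tank',rect(P[m]),np.median(Z[m]).round(4))
    m=roi&(X<.55)&(abs(Y+.03)<.1)&(Z>.006)&(Z<.022); print('foot',[ (rect(P[k]),k.sum()) for k in comps(m,40)])
    for m in comps(roi&(Z>.235)&(X<.618)&(X>.5),20):
        q=P[m]; print('peg',rect(q),'zmed',np.median(q[:,2]).round(4),'tip top',q[q[:,0]<q[:,0].min()+.01,2].max().round(4), 'x',q[:,0].min().round(4))
    for m in comps(roi&(Z>.235)&(Z<.256)&(X>.625),200): print('bar',rect(P[m]),np.median(Z[m]))
    g=(hsv[...,0]>40)&(hsv[...,0]<90)&(hsv[...,1]>90)&(X>.35)&(X<.75)&(Y>.25)&(Y<.5)
    print('strip',rect(P[g&(Z<.012)]))
    for m in comps(g&(Z>.06),60): s=sphere(P[m]); print('tree',np.round(s[0],4),s[1].round(4))
    for nm,mm in (('red/blue',(hsv[...,1]>130)&roi&(X>.52)&(Z>.02)&(Z<.09)),):
        for m in comps(mm,60): print(nm,rect(P[m]),P[m][:,2].max().round(3))
E
```

```text
== top
tab? [ 556.  -351.9   36.6   11.3  -46.5] 60 z 0.143
tab? [429.  227.4  32.7  11.3 -43.4] 61 z 0.1427
tab? [ 434.4 -374.6   35.2   12.   -84.6] 64 z 0.1432
tab? [ 422.1 -251.    34.7   12.3   86. ] 64 z 0.1421
tank [478.4 -30.8  54.3  54.   45.9] 0.1901
foot [(array([478.5, -30.9,  83.9,  82.5,  79.4]), np.int64(378))]
peg [ 5.881e+02  1.196e+02  5.930e+01  1.640e+01 -3.000e-01] zmed 0.2538 tip top 0.2612 x 0.5584
peg [587.5  30.5  60.5  14.5  -0. ] zmed 0.2538 tip top 0.2625 x 0.5573
peg [ 5.87e+02 -6.05e+01  6.13e+01  1.56e+01  4.00e-01] zmed 0.2544 tip top 0.2603 x 0.5564
peg [ 586.1 -150.2   63.1   16.6   -0.6] zmed 0.2539 tip top 0.2619 x 0.5546
bar [639.8 -16.  409.4  32.4  89.2] 0.24847508117014905
strip [559.1 361.2 295.3 100.3 -15.4]
tree [0.6762 0.3295 0.0803] 0.0254
tree [0.4449 0.3919 0.0806] 0.0253
red/blue [ 662.6 -351.4  120.6   51.6  -80.4] 0.064
red/blue [ 652.9 -482.4   72.3   41.    -5.1] 0.085
red/blue [6.514e+02 5.740e+01 6.390e+01 2.760e+01 1.000e-01] 0.067
red/blue [638.8 171.   32.3  16.6 -49.7] 0.09
red/blue [ 634.6 -202.8   32.6   15.3   47.2] 0.09
re
[... 548 characters left out ...]
   18.6    2.6] zmed 0.2515 tip top 0.2619 x 0.5564
peg [ 5.879e+02 -5.920e+01  5.940e+01  1.700e+01  2.000e-01] zmed 0.2527 tip top 0.2602 x 0.5582
peg [587.7  30.1  59.8  18.2  -1.7] zmed 0.2531 tip top 0.2603 x 0.5576
peg [588.1 120.   57.5  17.2  -1.3] zmed 0.2527 tip top 0.2595 x 0.5593
bar [641.5 -14.5 411.   35.8  89.3] 0.24750431883023627
strip [534.7 367.  353.2  96.7 -15.1]
tree [0.4467 0.3921 0.0802] 0.0251
tree [0.6772 0.3302 0.079 ] 0.0257
red/blue [ 657.2 -483.1   76.4   39.    -5.4] 0.083
red/blue [ 666.2 -350.4  121.2   49.7  -82.2] 0.063
red/blue [629.9 -79.3  90.   35.5   6. ] 0.052
red/blue [631.8  55.2 106.2  38.7  -2.4] 0.072
red/blue [687.1 314.   44.7  15.7  28.9] 0.09
```

```bash
cat > plan.py <<'E'
import sys, json, numpy as np
from scipy.spatial.transform import Rotation as R
from station import get_obs
def plan(wps):
    """wps: x,y,z (m), yaw (deg), tool down -> call rows relative to the pose before each"""
    o=get_obs(); p=o['ee_pos']; r=R.from_euler('xyz',o['eef_rot'])
    print('at',p.round(4),np.degrees(o['eef_rot']).round(2),'t',o['time_s'],'w',round(o['grip_width'],4))
    for w in wps:
        t=np.array(w[:3]); q=R.from_euler('xyz',[180,0,w[3]],degrees=True)
        d=r.inv().apply(t-p)/.25; a=(r.inv()*q).as_rotvec()
        n=max(np.linalg.norm(t-p)/.05,np.degrees(np.linalg.norm(a))/8.59)
        print(w,'->',np.round(np.r_[d,a/2/np.pi],4).tolist(),'rows>=%.1f'%n)
        p,r=t,q
if __name__=='__main__': plan(json.loads(sys.argv[1]))
E
python3 plan.py '[[0.3,0.25,0.35,180],[0.4795,-0.03,0.32,180]]'
```

```text
at [0.2331 0.4979 0.1859] [-179.94   -0.    154.91] t 0.1 w 0.0938
[0.3, 0.25, 0.35, 180] -> [-0.6629, -0.7852, -0.6558, -0.0002, -0.0, -0.0697] rows>=6.1
[0.4795, -0.03, 0.32, 180] -> [-0.718, -1.12, 0.12, 0.0, 0.0, 0.0] rows>=6.7
```

play_rows:
  motion:
    - [[0,0,-0.656,0,0,0,1],[0,0,-0.656,0,0,0,1],[0,0,-0.656,0,0,0,1],[0,0,-0.656,0,0,0,1],[-0.93,-0.88,-0.656,0,0,-0.07,1],[-0.93,-0.88,-0.656,0,0,-0.07,1],[-0.93,-0.88,-0.656,0,0,-0.07,1],[-0.93,-0.88,-0.656,0,0,-0.07,1],[-0.93,-0.88,-0.656,0,0,-0.07,1],[-0.93,-0.88,-0.656,0,0,-0.07,1]]

```text
time_s: 1.1
ee_pos: [0.3401, 0.2251, 0.3502]
eef_rot: [-3.142, -0.0, -3.139]
force: [0.4, 0.7, 1.0]
grip_width: 0.0938
grip_force: 0.0
```

play_rows:
  motion:
    - [[0,0,0,0,0,0,1],[0,0,0,0,0,0,1]]

```text
time_s: 1.3
ee_pos: [0.3403, 0.2263, 0.3504]
eef_rot: [3.141, 0.0, 3.141]
force: [-0.9, 0.6, 0.2]
grip_width: 0.094
grip_force: 0.0
```

```bash
python3 plan.py '[[0.4795,-0.03,0.32,180]]'
```

```text
at [0.3403 0.2263 0.3504] [179.99   0.   179.97] t 1.3 w 0.094
[0.4795, -0.03, 0.32, 180] -> [-0.5573, -1.0251, 0.1214, 0.0, 0.0, -0.0001] rows>=5.9
```

play_rows:
  motion:
    - [[-0.45,-0.8,0,0,0,0,1],[-0.45,-0.8,0,0,0,0,1],[-0.45,-0.8,0,0,0,0,1],[-0.45,-0.8,0,0,0,0,1],[-0.45,-0.8,0,0,0,0,1],[-0.45,-0.8,0,0,0,0,1],[-0.45,-0.8,0,0,0,0,1],[-0.45,-0.8,0,0,0,0,1],[-0.45,-0.8,0,0,0,0,1],[-0.45,-0.8,0,0,0,0,1]]

```text
time_s: 2.3
ee_pos: [0.4527, 0.0281, 0.3506]
eef_rot: [3.142, 0.0, -3.138]
force: [-0.3, 0.8, -0.0]
grip_width: 0.0938
grip_force: 0.0
```

play_rows:
  motion:
    - [[-0.107,-0.225,0.12,0,0,0,1],[-0.107,-0.225,0.12,0,0,0,1],[-0.107,-0.225,0.12,0,0,0,1],[-0.107,-0.225,0.12,0,0,0,1],[-0.107,-0.225,0.12,0,0,0,1],[-0.107,-0.225,0.12,0,0,0,1],[-0.107,-0.225,0.12,0,0,0,1]]

```text
time_s: 3.0
ee_pos: [0.4797, -0.0285, 0.3209]
eef_rot: [-3.141, 0.001, -3.139]
force: [-0.1, -0.0, -0.1]
grip_width: 0.0942
grip_force: 0.0
```

```bash
cat >> h.py <<'E'
def wrist():
    from station import get_obs,camera
    from scipy.spatial.transform import Rotation as R
    o=get_obs(); c=camera('wrist'); T=np.eye(4)
    T[:3,:3]=R.from_euler('xyz',o['eef_rot']).as_matrix(); T[:3,3]=o['ee_pos']
    c['T']=T@c['T_tool_cam']; return c
E
python3 - <<'E'
from h import *
c=wrist(); np.savez('w1.npz',**c); print(c['T_tool_cam'].round(3).tolist())
cv2.imwrite('pics/w1.png',c['frame'][:,:,::-1]); P=cloud(c); Z=P[...,2]
print(np.nanpercentile(Z,[1,20,50,80,99]))
for lo,hi in((.183,.197),(.006,.02),(.13,.15)):
    for m in comps((Z>lo)&(Z<hi),300): print(lo,rect(P[m]),np.median(Z[m]),m.sum())
E
python3 plan.py '[[0.4795,-0.03,0.175,180],[0.4795,-0.03,0.345,180],[0.45,0.18,0.345,180],[0.45,0.3,0.345,175.6],[0.5613,0.361,0.345,175.6]]'
```

```text
[[0.0, 0.968, 0.253, 0.074], [1.0, -0.0, -0.0, 0.003], [-0.0, 0.253, -0.968, -0.2], [0.0, 0.0, 0.0, 1.0]]
[-0.00065641  0.00099032  0.00246607  0.42235962  0.47160266]
0.183 [478.2 -28.8  54.8  54.6  89.6] 0.19117108870268484 2414
0.006 [429.6 212.1  76.3  39.5   0.7] 0.011283228332759188 527
0.006 [ 422.7 -226.1   56.5   17.2    6.1] 0.011145073433999841 320
0.006 [ 432.2 -349.1   56.1   14.2    0.9] 0.012112229841695576 327
0.006 [446.8 381.1  41.9  18.2  13. ] 0.010905465443128648 318
0.006 [479.  -28.7  84.3  83.9 -10.5] 0.015067564457439175 1171
0.006 [ 556.7 -331.3   76.3   40.6   -2.1] 0.011310035572958066 439
0.006 [ 604.3 -205.7   49.9   47.5   89.9] 0.014836511817000853 522
0.006 [ 6.144e+02  1.794e+02  5.900e+01  4.970e+01 -3.000e-01] 0.014989873012022592 807
0.006 [722.   13.8 116.5  42.3 -76.1] 0.015137499358513218 1334
0.13 [428.9 230.4  36.5  13.4 -42.6] 0.14318058156964156 598
0.13 [ 421.6 -249.3   36.4   12.1   85.5] 0.1437343727012039 460
0.13 [ 555.1 -348.5   34.7   12.3  -48.8] 0.14300912090240764 337
at [ 0.4798 -0.0286  0.3207] [-1.8000e+02  4.0000e-02 -1.7985e+02] t 3.05 w 0.0944
[0.4795, -0.03, 0.175, 180] -> [0.0014, -0.0056, 0.5829, -0.0, 0.0001, 0.0004] rows>=2.9
[0.4795, -0.03, 0.345, 180] -> [0.0, 0.0, -0.68, 0.0, 0.0, 0.0] rows>=3.4
[0.45, 0.18, 0.345, 180] -> [0.118, 0.84, 0.0, 0.0, 0.0, 0.0] rows>=4.2
[0.45, 0.3, 0.345, 175.6] -> [0.0, 0.48, 0.0, -0.0, -0.0, 0.0122] rows>=2.4
[0.5613, 0.361, 0.345, 175.6] -> [-0.4252, 0.2774, 0.0, 0.0, 0.0, 0.0] rows>=2.5
```

View pics/w1.png

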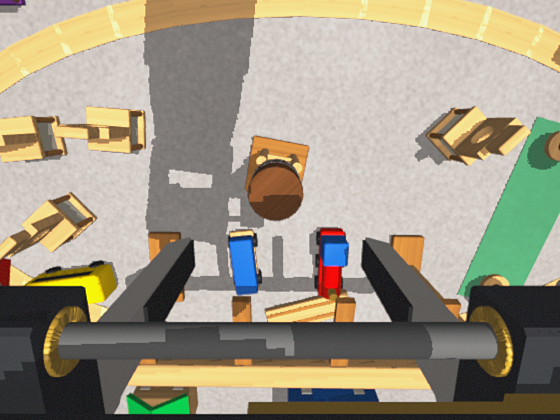

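The wrist view shows the tower's tank at (275,195) between the fingers, with foot and tank at (0.4785,-0.029). All three views agree within 2 mm, so I'll grasp it.

play_rows:
  motion:
    - [[0.005,0,0.3,0,0,0,1],[0.005,0,0.3,0,0,0,1],[0.005,0,0.58,0,0,0,1],[0.005,0,0.58,0,0,0,1],[0.005,0,0.58,0,0,0,1],[0.005,0,0.58,0,0,0,0],[0.005,0,0.58,0,0,0,-0.5],[0.005,0,0.58,0,0,0,-1],[0.005,0,0.58,0,0,0,-1],[0.005,0,0.58,0,0,0,-1]]
  grip_force: 25

```text
time_s: 4.05
ee_pos: [0.4787, -0.029, 0.1758]
eef_rot: [-3.141, 0.001, -3.14]
force: [-0.2, 0.4, 0.1]
grip_width: 0.0572
grip_force: 0.0
```

play_rows:
  motion:
    - [[0,0,0,0,0,0,-1],[0,0,0,0,0,0,-1],[0,0,0,0,0,0,-1],[0,0,0,0,0,0,-1],[0,0,-0.1,0,0,0,-1],[0,0,-0.2,0,0,0,-1],[0,0,-0.2,0,0,0,-1]]

```text
time_s: 4.75
ee_pos: [0.4797, -0.0291, 0.2283]
eef_rot: [-3.141, 0.005, -3.14]
force: [-0.8, 0.5, 0.0]
grip_width: 0.0024
grip_force: 0.0
```

```bash
python3 - <<'E'
from h import *
from station import camera
c=camera('scene'); a=c['frame'][120:330,130:410]; cv2.imwrite('pics/s2.png',cv2.resize(a,None,fx=2.8,fy=2.8)[:,:,::-1])
w=wrist(); P=cloud(w); Z=P[...,2]
for lo,hi in((.183,.2),(.006,.02)):
    for m in comps((Z>lo)&(Z<hi),300): print(lo,rect(P[m]),np.median(Z[m]),m.sum())
E
```

```text
0.183 [477.7 -29.   55.1  52.9 -62.7] 0.1911194338036336 3728
0.006 [428.5 230.   56.   55.3 -43.4] 0.011308777245599255 871
0.006 [ 420.8 -225.5   58.9   22.4   13.6] 0.011324919902670538 539
0.006 [478.1 -28.4  84.   82.3  79.6] 0.015055588808149167 1717
0.006 [ 556.7 -331.5   76.7   40.6   -3. ] 0.011355489165305321 719
0.006 [ 627.8 -205.6   95.2   50.4   -1. ] 0.014929337827322892 1930
0.006 [631.2 179.1  92.9  50.4  -0.8] 0.014880396450254713 1900
0.006 [ 641.1 -339.1  114.1   38.6   74.8] 0.01608603459739913 338
0.006 [664.9 326.9  37.1  22.1 -82.7] 0.010919669692446121 383
```

View pics/s2.png

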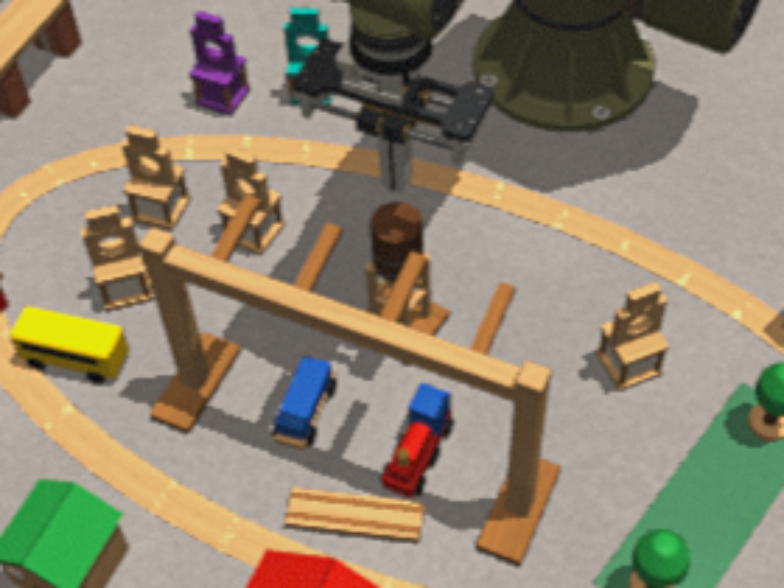

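The tower stands unmoved and the gripper closed empty. I'll regrip lower and read the force before lifting.

play_rows:
  motion:
    - [[0,0,-0.1,0,0,0,1],[0,0,-0.1,0,0,0,1],[0,0,-0.1,0,0,0,1],[0,0,-0.1,0,0,0,1],[0,0,-0.1,0,0,0,1],[0,0,-0.1,0,0,0,1],[0,0,-0.1,0,0,0,1],[0,0,-0.1,0,0,0,1],[0,0,-0.1,0,0,0,1],[0,0,-0.1,0,0,0,1]]

```text
time_s: 5.85
ee_pos: [0.4785, -0.029, 0.2504]
eef_rot: [-3.142, -0.0, -3.14]
force: [0.6, -0.6, 0.1]
grip_width: 0.0769
grip_force: 0.0
```

play_rows:
  motion:
    - [[0,0,-0.1,0,0,0,1],[0,0,-0.1,0,0,0,1],[0,0,-0.1,0,0,0,1],[0,0,-0.1,0,0,0,1],[0,0,-0.1,0,0,0,1]]

```text
time_s: 6.35
ee_pos: [0.4784, -0.029, 0.2747]
eef_rot: [3.141, -0.001, -3.14]
force: [1.1, -0.1, -0.4]
grip_width: 0.0943
grip_force: 0.0
```

```bash
python3 plan.py '[[0.478,-0.029,0.166,180]]'
```

```text
at [ 0.4784 -0.029   0.2747] [ 1.7999e+02 -6.0000e-02 -1.7989e+02] t 6.35 w 0.0943
[0.478, -0.029, 0.166, 180] -> [0.0009, -0.0001, 0.4346, 0.0, -0.0002, 0.0003] rows>=2.2
```

play_rows:
  motion:
    - [[0,0,0.2,0,0,0,1],[0,0,0.435,0,0,0,1],[0,0,0.435,0,0,0,1],[0,0,0.435,0,0,0,1],[0,0,0.435,0,0,0,0],[0,0,0.435,0,0,0,0],[0,0,0.435,0,0,0,-0.2],[0,0,0.435,0,0,0,-0.4],[0,0,0.435,0,0,0,-0.6],[0,0,0.435,0,0,0,-1]]
  grip_force: 35

```text
time_s: 7.35
ee_pos: [0.4788, -0.0291, 0.167]
eef_rot: [-3.141, 0.001, -3.14]
force: [0.1, -0.4, 2.9]
grip_width: 0.0542
grip_force: 35.0
```

play_rows:
  motion:
    - [[0,0,0,0,0,0,-1],[0,0,0,0,0,0,-1],[0,0,0,0,0,0,-1],[0,0,0,0,0,0,-1],[0,0,0,0,0,0,-1]]

```text
time_s: 7.85
ee_pos: [0.4788, -0.0291, 0.1669]
eef_rot: [-3.141, 0.001, -3.14]
force: [-0.3, -1.7, 5.3]
grip_width: 0.0548
grip_force: 35.0
```

play_rows:
  motion:
    - [[0,0,0,0,0,0,-1],[0,0,-0.02,0,0,0,-1],[0,0,-0.04,0,0,0,-1],[0,0,-0.04,0,0,0,-1]]

```text
time_s: 8.25
ee_pos: [0.4787, -0.029, 0.1771]
eef_rot: [3.142, 0.0, -3.139]
force: [0.5, 0.5, -1.9]
grip_width: 0.0548
grip_force: 35.0
```

The tower is held (0.3 kg shows on the wrist), so I'll carry it gently.

play_rows:
  motion:
    - [[0,0,-0.05,0,0,0,-1],[0,0,-0.12,0,0,0,-1],[0,0,-0.2,0,0,0,-1],[0,0,-0.28,0,0,0,-1],[0,0,-0.36,0,0,0,-1],[0,0,-0.44,0,0,0,-1],[0,0,-0.52,0,0,0,-1],[0,0,-0.6,0,0,0,-1],[0,0,-0.66,0,0,0,-1],[0,0,-0.68,0,0,0,-1]]

```text
time_s: 9.25
ee_pos: [0.4787, -0.029, 0.3487]
eef_rot: [-3.141, 0.002, -3.14]
force: [-0.1, 1.1, -2.7]
grip_width: 0.0549
grip_force: 35.0
```

```bash
python3 - <<'E'
from h import *
w=wrist(); P=cloud(w); Z=P[...,2]
for lo,hi in((.35,.37),(.18,.2)):
    for m in comps((Z>lo)&(Z<hi)&(P[...,0]<.55)&(abs(P[...,1])<.12),300): print(lo,rect(P[m]),np.median(Z[m]),m.sum())
E
python3 plan.py '[[0.45,0.18,0.345,180],[0.45,0.3,0.345,175.6],[0.5613,0.361,0.345,175.6],[0.5613,0.361,0.169,175.6]]'
```

```text
0.35 [459.5 -28.8  50.5  16.2 -83. ] 0.36053491901758483 623
0.18 [478.9 -28.2  84.1  83.1  79.5] 0.197085161528663 2379
at [ 0.4787 -0.029   0.3483] [-1.7998e+02  1.2000e-01 -1.7988e+02] t 9.3 w 0.0548
[0.45, 0.18, 0.345, 180] -> [0.1131, 0.8363, 0.0128, -0.0, 0.0003, 0.0003] rows>=4.2
[0.45, 0.3, 0.345, 175.6] -> [0.0, 0.48, 0.0, -0.0, -0.0, 0.0122] rows>=2.4
[0.5613, 0.361, 0.345, 175.6] -> [-0.4252, 0.2774, 0.0, 0.0, 0.0, 0.0] rows>=2.5
[0.5613, 0.361, 0.169, 175.6] -> [0.0, -0.0, 0.704, 0.0, 0.0, 0.0] rows>=3.5
```

play_rows:
  motion:
    - [[0.01,0.08,0,0,0,0,-1],[0.02,0.16,0,0,0,0,-1],[0.035,0.26,0,0,0,0,-1],[0.05,0.36,0,0,0,0,-1],[0.065,0.46,0,0,0,0,-1],[0.08,0.56,0,0,0,0,-1],[0.09,0.66,0,0,0,0,-1],[0.1,0.74,0,0,0,0,-1],[0.113,0.8,0,0,0,0,-1],[0.113,0.836,0,0,0,0,-1]]

```text
time_s: 10.3
ee_pos: [0.4494, 0.1809, 0.346]
eef_rot: [-3.141, -0.001, -3.139]
force: [-0.5, 0.1, -2.4]
grip_width: 0.0547
grip_force: 35.0
```

play_rows:
  motion:
    - [[0,0.06,0,0,0,0.002,-1],[0,0.14,0,0,0,0.004,-1],[0,0.22,0,0,0,0.006,-1],[0,0.3,0,0,0,0.008,-1],[0,0.38,0,0,0,0.01,-1],[0,0.44,0,0,0,0.0122,-1],[0,0.48,0,0,0,0.0122,-1],[0,0.48,0,0,0,0.0122,-1]]

```text
time_s: 11.1
ee_pos: [0.4496, 0.3004, 0.346]
eef_rot: [-3.141, -0.001, 3.068]
force: [0.4, -0.4, -2.6]
grip_width: 0.0549
grip_force: 35.0
```

play_rows:
  motion:
    - [[-0.06,0.04,0,0,0,0,-1],[-0.12,0.08,0,0,0,0,-1],[-0.2,0.13,0,0,0,0,-1],[-0.28,0.18,0,0,0,0,-1],[-0.35,0.23,0,0,0,0,-1],[-0.4,0.26,0,0,0,0,-1],[-0.425,0.277,0,0,0,0,-1],[-0.425,0.277,0,0,0,0,-1]]

```text
time_s: 11.9
ee_pos: [0.5616, 0.3604, 0.3457]
eef_rot: [-3.141, -0.001, 3.066]
force: [-0.3, -0.3, -2.1]
grip_width: 0.0543
grip_force: 35.0
```

```bash
python3 - <<'E'
from h import *
w=wrist(); P=cloud(w); Z=P[...,2]; X,Y=P[...,0],P[...,1]
for m in comps((Z>.17)&(Z<.21)&(abs(X-.56)<.1)&(abs(Y-.36)<.1),300): print('foot',rect(P[m]),np.median(Z[m]),m.sum())
hsv=cv2.cvtColor(w['frame'],cv2.COLOR_RGB2HSV); g=(hsv[...,0]>40)&(hsv[...,0]<90)&(hsv[...,1]>90)&(X>.35)&(X<.75)&(Y>.25)&(Y<.5)
for m in comps(g&(Z>.06)&(Z<.12),60): s=sphere(P[m]); print('tree',np.round(s[0],4),s[1].round(4))
print('strip',rect(P[g&(Z<.012)]))
E
python3 plan.py '[[0.5613,0.361,0.345,175.6],[0.5613,0.361,0.169,175.6]]'
```

```text
foot [562.9 360.9  84.1  83.8  75.1] 0.19397147452284724 2387
tree [0.4446 0.3946 0.0823] 0.0249
strip [476.9 386.  127.4  99.2 -14.9]
at [0.5611 0.3604 0.346 ] [-1.7996e+02 -4.0000e-02  1.7570e+02] t 11.95 w 0.0546
[0.5613, 0.361, 0.345, 175.6] -> [-0.0006, 0.0026, 0.0042, -0.0001, -0.0001, 0.0003] rows>=0.0
[0.5613, 0.361, 0.169, 175.6] -> [0.0, -0.0, 0.704, 0.0, 0.0, 0.0] rows>=3.5
```

play_rows:
  motion:
    - [[0,0,0.1,0,0,0,-1],[0,0,0.2,0,0,0,-1],[0,0,0.3,0,0,0,-1],[0,0,0.4,0,0,0,-1],[0,0,0.5,0,0,0,-1],[0,0,0.58,0,0,0,-1],[0,0,0.64,0,0,0,-1],[0,0,0.68,0,0,0,-1],[0,0,0.7,0,0,0,-1],[0,0,0.706,0,0,0,-1]]

```text
time_s: 12.95
ee_pos: [0.5607, 0.3609, 0.1703]
eef_rot: [3.141, 0.0, 3.067]
force: [-0.4, 0.6, -2.3]
grip_width: 0.0543
grip_force: 35.0
```

play_rows:
  motion:
    - [[0,0,0.003,0,0,0,-1],[0,0,0.006,0,0,0,-1],[0,0,0.006,0,0,0,-1]]

```text
time_s: 13.25
ee_pos: [0.5609, 0.3611, 0.169]
eef_rot: [3.141, 0.0, 3.067]
force: [-0.2, -0.4, -2.1]
grip_width: 0.0547
grip_force: 35.0
```

Not yet touching (still −2 N), so I'll lower by small steps and then release.

play_rows:
  motion:
    - [[0,0,0.004,0,0,0,-1],[0,0,0.008,0,0,0,-1],[0,0,0.008,0,0,0,-1]]

```text
time_s: 13.55
ee_pos: [0.5609, 0.3611, 0.167]
eef_rot: [3.141, 0.001, 3.067]
force: [0.6, -1.0, 1.2]
grip_width: 0.0547
grip_force: 35.0
```

play_rows:
  motion:
    - [[0,0,0,0,0,0,0.3],[0,0,0,0,0,0,0.5],[0,0,0,0,0,0,0.7],[0,0,0,0,0,0,1],[0,0,0,0,0,0,1],[0,0,0,0,0,0,1],[0,0,0,0,0,0,1],[0,0,0,0,0,0,1]]

```text
time_s: 14.35
ee_pos: [0.5608, 0.3611, 0.1666]
eef_rot: [3.142, 0.0, 3.067]
force: [-0.6, 0.6, 0.5]
grip_width: 0.094
grip_force: 0.0
```

play_rows:
  motion:
    - [[0,0,-0.1,0,0,0,1],[0,0,-0.3,0,0,0,1],[0,0,-0.5,0,0,0,1],[0,0,-0.7,0,0,0,1],[0,0,-0.7,0,0,0,1],[0,0,-0.7,0,0,0,1]]

```text
time_s: 14.95
ee_pos: [0.5609, 0.3612, 0.3423]
eef_rot: [3.141, 0.001, 3.067]
force: [0.9, 0.6, -1.1]
grip_width: 0.0941
grip_force: 0.0
```

```bash
python3 - <<'E'
from h import *
w=wrist(); P=cloud(w); Z=P[...,2]; X,Y=P[...,0],P[...,1]
for lo,hi in((.006,.022),(.18,.2)):
  for m in comps((Z>lo)&(Z<hi)&(abs(X-.56)<.09)&(abs(Y-.36)<.09),300): print(lo,rect(P[m]),np.median(Z[m]),m.sum())
for m in comps((Z>.135)&(Z<.15),150): print('tab',rect(P[m]),np.median(Z[m]),m.sum())
E
python3 plan.py '[[0.429,0.229,0.3,135]]'
```

```text
0.006 [560.3 361.8  83.9  82.7  75.1] 0.015073720380836986 1089
0.18 [560.3 361.7  54.7  53.8  -3.8] 0.19108978194216383 2168
tab [429.  231.5  35.7  12.4 -44.6] 0.14387466628316709 449
tab [637.1 185.   31.2  15.   51. ] 0.1428018259690436 152
at [0.5607 0.361  0.3406] [-1.7996e+02 -6.0000e-02  1.7572e+02] t 15.0 w 0.0939
[0.429, 0.229, 0.3, 135] -> [0.4857, -0.5657, 0.1634, -0.0002, -0.0001, 0.1131] rows>=4.7
```

The tower stands at (0.5605,0.3615), within 1 mm of midway and aligned with the strip. Next is lantern A at (0.429,0.230).

```bash
python3 plan.py '[[0.429,0.230,0.22,136],[0.429,0.230,0.132,136],[0.429,0.230,0.302,136],[0.522,0.12,0.302,89.25],[0.5907,0.1198,0.294,89.25]]'
```

```text
at [0.5607 0.361  0.3406] [-1.7996e+02 -6.0000e-02  1.7572e+02] t 15.0 w 0.0939
[0.429, 0.23, 0.22, 136] -> [0.4857, -0.5615, 0.4834, -0.0002, -0.0001, 0.1103] rows>=4.6
[0.429, 0.23, 0.132, 136] -> [-0.0, -0.0, 0.352, 0.0, 0.0, 0.0] rows>=1.8
[0.429, 0.23, 0.302, 136] -> [0.0, 0.0, -0.68, 0.0, 0.0, 0.0] rows>=3.4
[0.522, 0.12, 0.302, 89.25] -> [-0.5732, -0.0581, -0.0, 0.0, -0.0, 0.1299] rows>=5.4
[0.5907, 0.1198, 0.294, 89.25] -> [0.0028, 0.2748, 0.032, 0.0, 0.0, 0.0] rows>=1.4
```

play_rows:
  motion:
    - [[0.25,-0.28,0,0,0,0.05,0.2],[0.486,-0.561,0,0,0,0.11,0.2],[0.486,-0.561,0,0,0,0.11,0],[0.486,-0.561,0.1,0,0,0.11,0],[0.486,-0.561,0.3,0,0,0.11,0],[0.486,-0.561,0.483,0,0,0.11,0],[0.486,-0.561,0.483,0,0,0.11,0],[0.486,-0.561,0.483,0,0,0.11,0],[0.486,-0.561,0.483,0,0,0.11,0]]
  grip_force: 20

```text
time_s: 15.9
ee_pos: [0.4299, 0.2307, 0.2229]
eef_rot: [3.139, 0.001, 2.376]
force: [0.2, -0.0, 1.0]
grip_width: 0.047
grip_force: 0.0
```

```bash
python3 - <<'E'
from h import *
w=wrist(); P=cloud(w); Z=P[...,2]; X,Y=P[...,0],P[...,1]
for m in comps((Z>.138)&(Z<.15)&(abs(X-.43)<.08)&(abs(Y-.23)<.08),100): print('tab',rect(P[m]),np.median(Z[m]),m.sum())
E
python3 plan.py '[[0.429,0.230,0.132,136]]'
```

```text
tab [428.1 231.1  35.4  11.2 -43.8] 0.1439332821976913 575
at [0.43   0.2307 0.2228] [1.7986e+02 6.0000e-02 1.3615e+02] t 15.95 w 0.0469
[0.429, 0.23, 0.132, 136] -> [0.0012, -0.0057, 0.3633, 0.0004, 0.0002, 0.0004] rows>=1.8
```

play_rows:
  motion:
    - [[0.005,-0.003,0.15,0,0,0,0],[0.005,-0.003,0.3,0,0,0,0],[0.005,-0.003,0.363,0,0,0,0],[0.005,-0.003,0.363,0,0,0,0],[0.005,-0.003,0.363,0,0,0,-0.5],[0.005,-0.003,0.363,0,0,0,-1],[0.005,-0.003,0.363,0,0,0,-1],[0.005,-0.003,0.363,0,0,0,-1],[0.005,-0.003,0.363,0,0,0,-1],[0.005,-0.003,0.363,0,0,0,-1]]

```text
time_s: 16.95
ee_pos: [0.4278, 0.2306, 0.1303]
eef_rot: [3.141, 0.0, 2.376]
force: [-0.4, -0.1, -0.4]
grip_width: 0.0028
grip_force: 0.0
```

play_rows:
  motion:
    - [[0,0,0,0,0,0,-1],[0,0,0,0,0,0,-1],[0,0,0,0,0,0,-1],[0,0,0,0,0,0,-1],[0,0,0,0,0,0,-1]]

```text
time_s: 17.45
ee_pos: [0.4277, 0.2306, 0.1301]
eef_rot: [-3.142, -0.0, 2.376]
force: [0.8, 0.5, 1.0]
grip_width: 0.0003
grip_force: 0.0
```

play_rows:
  motion:
    - [[0,0,-0.05,0,0,0,-1],[0,0,-0.15,0,0,0,-1],[0,0,-0.25,0,0,0,-1],[0,0,-0.35,0,0,0,-1],[0,0,-0.45,0,0,0,-1],[0,0,-0.55,0,0,0,-1],[0,0,-0.64,0,0,0,-1],[0,0,-0.68,0,0,0,-1],[0,0,-0.68,0,0,0,-1]]

```text
time_s: 18.35
ee_pos: [0.428, 0.2307, 0.3014]
eef_rot: [3.139, 0.001, 2.376]
force: [-0.1, -0.3, 0.0]
grip_width: 0.0003
grip_force: 0.0
```

```bash
python3 plan.py '[[0.522,0.12,0.302,89.25]]'
```

```text
at [0.428  0.2307 0.3014] [1.7988e+02 5.0000e-02 1.3612e+02] t 18.35 w 0.0003
[0.522, 0.12, 0.302, 89.25] -> [-0.578, -0.0585, -0.0018, 0.0004, -0.0, 0.1302] rows>=5.5
```

It closed on nothing. I'll look at where the fingertips really are, and whether the lantern moved.

```bash
python3 - <<'E'
from h import *
w=wrist(); P=cloud(w); Z=P[...,2]; X,Y=P[...,0],P[...,1]
for m in comps((Z>.138)&(Z<.15)&(abs(X-.43)<.12)&(abs(Y-.23)<.12),100): print('tab',rect(P[m]),np.median(Z[m]),m.sum())
m=(abs(X-.428)<.06)&(abs(Y-.23)<.06)&(Z>.2)&(Z<.37); print('fingers',m.sum(),np.nanmin(Z[m]) if m.any() else None)
q=P[m]; h=np.histogram(q[:,2],np.arange(.2,.38,.01)); print(h[0])
lo=q[q[:,2]<np.nanmin(q[:,2])+.01]; print(lo.mean(0))
cv2.imwrite('pics/w3.png',w['frame'][:,:,::-1])
E
```

```text
tab [428.4 231.1  35.7  11.9 -43.7] 0.14391126584723485 387
fingers 1956 0.32032896522551485
[  0   0   0   0   0   0   0   0   0   0   0   0 142 331 391 521 571]
[0.42070978 0.23952794 0.32692807]
```

View pics/w3.png

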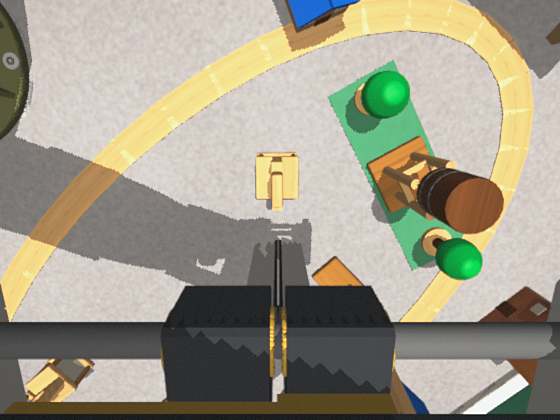

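The view shows the closed fingertips at (278,240), 19 mm *above* the reported TCP height. That matches both the rim-only tower grip and this miss, so tips ≈ TCP z + 0.019. The lantern hasn't moved. I'll regrip with TCP at 0.096, which is safe either way because the block top is at 60.

play_rows:
  motion:
    - [[0.003,0.001,0.1,0,0,0,0],[0.003,0.001,0.2,0,0,0,0],[0.003,0.001,0.3,0,0,0,0],[0.003,0.001,0.4,0,0,0,0],[0.003,0.001,0.4,0,0,0,0],[0.003,0.001,0.4,0,0,0,0]]

```text
time_s: 19.0
ee_pos: [0.4272, 0.2312, 0.2001]
eef_rot: [-3.141, -0.0, 2.376]
force: [-0.1, 0.2, 1.0]
grip_width: 0.0448
grip_force: 0.0
```

play_rows:
  motion:
    - [[0,0,0.1,0,0,0,0],[0,0,0.2,0,0,0,0],[0,0,0.3,0,0,0,0],[0,0,0.38,0,0,0,0],[0,0,0.42,0,0,0,0],[0,0,0.42,0,0,0,0],[0,0,0.42,0,0,0,0]]

```text
time_s: 19.7
ee_pos: [0.428, 0.2316, 0.0964]
eef_rot: [3.14, 0.001, 2.376]
force: [-0.5, 0.4, 0.4]
grip_width: 0.047
grip_force: 0.0
```

play_rows:
  motion:
    - [[0,0,0,0,0,0,-1],[0,0,0,0,0,0,-1],[0,0,0,0,0,0,-1],[0,0,0,0,0,0,-1],[0,0,0,0,0,0,-1],[0,0,0,0,0,0,-1],[0,0,0,0,0,0,-1]]

```text
time_s: 20.4
ee_pos: [0.4274, 0.2313, 0.0951]
eef_rot: [-3.142, -0.0, 2.376]
force: [0.1, -0.7, 0.8]
grip_width: 0.0117
grip_force: 20.0
```

play_rows:
  motion:
    - [[0,0,-0.03,0,0,0,-1],[0,0,-0.1,0,0,0,-1],[0,0,-0.2,0,0,0,-1],[0,0,-0.3,0,0,0,-1],[0,0,-0.4,0,0,0,-1],[0,0,-0.5,0,0,0,-1],[0,0,-0.6,0,0,0,-1],[0,0,-0.65,0,0,0,-1],[0,0,-0.672,0,0,0,-1],[0,0,-0.672,0,0,0,-1]]

```text
time_s: 21.4
ee_pos: [0.4273, 0.2313, 0.263]
eef_rot: [-3.142, -0.0, 2.376]
force: [-1.0, -0.5, -2.2]
grip_width: 0.0116
grip_force: 20.0
```

```bash
python3 - <<'E'
from h import *
w=wrist(); P=cloud(w); Z=P[...,2]; X,Y=P[...,0],P[...,1]
for m in comps((Z>.215)&(Z<.24)&(abs(X-.43)<.08)&(abs(Y-.23)<.08),100): print('blk',rect(P[m]),np.median(Z[m]),m.sum())
E
python3 plan.py '[[0.522,0.12,0.264,89.25],[0.5907,0.1198,0.2575,89.25]]'
```

```text
blk [426.7 233.7  56.   50.2  46.4] 0.22897103650558467 3115
at [0.4271 0.2312 0.2623] [-1.7994e+02 -2.0000e-02  1.3612e+02] t 21.45 w 0.0119
[0.522, 0.12, 0.264, 89.25] -> [-0.5818, -0.0576, -0.007, -0.0002, 0.0, 0.1302] rows>=5.5
[0.5907, 0.1198, 0.2575, 89.25] -> [0.0028, 0.2748, 0.026, 0.0, 0.0, 0.0] rows>=1.4
```

play_rows:
  motion:
    - [[-0.06,-0.006,-0.005,0,0,0.013,-1],[-0.14,-0.014,-0.005,0,0,0.03,-1],[-0.22,-0.022,-0.005,0,0,0.05,-1],[-0.3,-0.03,-0.005,0,0,0.07,-1],[-0.38,-0.038,-0.005,0,0,0.09,-1],[-0.46,-0.046,-0.005,0,0,0.11,-1],[-0.53,-0.053,-0.005,0,0,0.13,-1],[-0.582,-0.058,-0.005,0,0,0.13,-1],[-0.582,-0.058,-0.005,0,0,0.13,-1],[-0.582,-0.058,-0.005,0,0,0.13,-1]]

```text
time_s: 22.45
ee_pos: [0.5219, 0.1202, 0.2638]
eef_rot: [-3.141, 0.0, 1.562]
force: [0.6, 0.6, -2.0]
grip_width: 0.0119
grip_force: 20.0
```

```bash
python3 - <<'E'
from h import *
from station import camera
for n,w in(('w',wrist()),('top',camera('top')),('scene',camera('scene'))):
    P=cloud(w); Z=P[...,2]; X,Y=P[...,0],P[...,1]
    for m in comps((Z>.215)&(Z<.236)&(abs(X-.52)<.06)&(abs(Y-.12)<.07),40): print(n,'blk',rect(P[m]),np.median(Z[m]),m.sum())
    for m in comps((Z>.245)&(Z<.265)&(abs(X-.585)<.027)&(abs(Y-.12)<.05),30): print(n,'peg',rect(P[m]),np.median(Z[m]),m.sum())
    if n!='top': a=w['frame']; a=a if n=='w' else cv2.resize(a[150:330,220:400],None,fx=3,fy=3); cv2.imwrite(f'pics/4{n}.png',a[:,:,::-1])
E
python3 plan.py '[[0.522,0.1198,0.263,89.25],[0.5907,0.1198,0.2575,89.25]]'
```

```text
w blk [521.1 122.9  56.1  50.2  -0.7] 0.2298148248808831 3129
w peg [584.9 122.6  54.   16.8  -0.7] 0.2553761527012891 2194
scene blk [524.8 117.8  56.8  56.3 -89.9] 0.22842206682968347 191
scene peg [585.9 120.6  51.9  16.6  -1.8] 0.25341715920122054 121
at [0.5218 0.1206 0.2643] [-179.99   -0.     89.45] t 22.6 w 0.0122
[0.522, 0.1198, 0.263, 89.25] -> [-0.0032, 0.0009, 0.0053, -0.0, -0.0, 0.0005] rows>=0.0
[0.5907, 0.1198, 0.2575, 89.25] -> [0.0036, 0.2748, 0.022, 0.0, 0.0, 0.0] rows>=1.4
```

View pics/4scene.png

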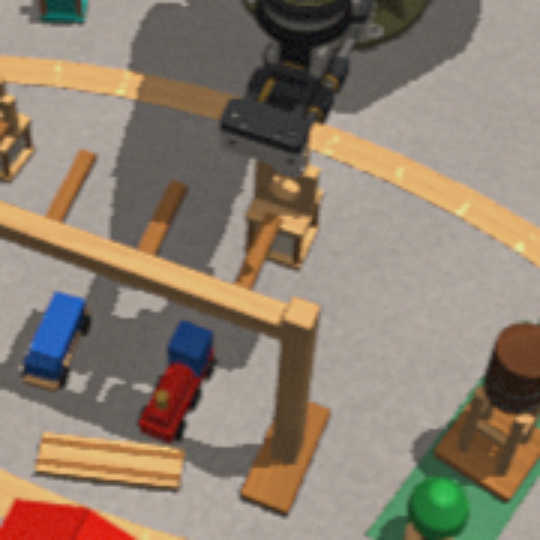

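The lantern is held upright in front of its peg at (270,240). Seen in the same view, it sits about 2 mm to −y of the peg, so I'll shift +2 mm, insert along the slope, and check force.

play_rows:
  motion:
    - [[0.008,0.03,0.004,0,0,0.0005,-1],[0.008,0.06,0.004,0,0,0.0005,-1],[0.008,0.09,0.005,0,0,0.0005,-1],[0.008,0.12,0.006,0,0,0.0005,-1],[0.008,0.15,0.01,0,0,0.0005,-1],[0.008,0.18,0.015,0,0,0.0005,-1],[0.008,0.21,0.02,0,0,0.0005,-1],[0.008,0.24,0.025,0,0,0.0005,-1],[0.008,0.265,0.029,0,0,0.0005,-1],[0.008,0.274,0.031,0,0,0.0005,-1]]

```text
time_s: 23.6
ee_pos: [0.5912, 0.1211, 0.2562]
eef_rot: [-3.141, 0.0, 1.556]
force: [-0.1, -0.2, -1.8]
grip_width: 0.0118
grip_force: 20.0
```

play_rows:
  motion:
    - [[0,0,0,0,0,0,-1],[0,0,0.01,0,0,0,-1],[0,0,0.02,0,0,0,-1],[0,0,0.026,0,0,0,-1],[0,0,0.026,0,0,0,-1]]

```text
time_s: 24.1
ee_pos: [0.5905, 0.1212, 0.2499]
eef_rot: [-3.141, 0.0, 1.556]
force: [0.4, 0.3, -1.6]
grip_width: 0.0118
grip_force: 20.0
```

play_rows:
  motion:
    - [[0,0,0.004,0,0,0,-1],[0,0,0.008,0,0,0,-1],[0,0,0.008,0,0,0,-1]]

```text
time_s: 24.4
ee_pos: [0.5909, 0.1213, 0.2488]
eef_rot: [3.14, -0.0, 1.556]
force: [-1.0, 0.6, 4.2]
grip_width: 0.012
grip_force: 20.0
```

play_rows:
  motion:
    - [[0,0,0.003,0,0,0,-1],[0,0,0.006,0,0,0,-1],[0,0,0.006,0,0,0,-1]]

```text
time_s: 24.7
ee_pos: [0.5911, 0.1213, 0.2483]
eef_rot: [3.139, -0.001, 1.556]
force: [-2.2, 0.7, 10.7]
grip_width: 0.0122
grip_force: 20.0
```

Contact: it rests on the peg. I'll ease up 2 mm, release gently and rise.

play_rows:
  motion:
    - [[0,0,-0.006,0,0,0,-1],[0,0,-0.009,0,0,0,-1],[0,0,-0.009,0,0,0,-1],[0,0,-0.009,0,0,0,-0.65],[0,0,-0.009,0,0,0,-0.5],[0,0,-0.009,0,0,0,-0.4],[0,0,-0.009,0,0,0,-0.3],[0,0,-0.009,0,0,0,-0.3],[0,0,-0.009,0,0,0,-0.3],[0,0,-0.009,0,0,0,-0.3]]

```text
time_s: 25.7
ee_pos: [0.5907, 0.1212, 0.2489]
eef_rot: [-3.142, 0.0, 1.556]
force: [-0.2, 0.4, 0.2]
grip_width: 0.033
grip_force: 0.0
```

play_rows:
  motion:
    - [[0,0,-0.04,0,0,0,-0.2],[0,0,-0.08,0,0,0,-0.2],[0,0,-0.14,0,0,0,-0.2],[0,0,-0.22,0,0,0,-0.2],[0,0,-0.3,0,0,0,-0.2],[0,0,-0.4,0,0,0,-0.2],[0,0,-0.5,0,0,0,-0.2],[0,0,-0.5,0,0,0,-0.2]]

```text
time_s: 26.5
ee_pos: [0.5911, 0.1213, 0.3783]
eef_rot: [3.135, -0.001, 1.556]
force: [0.1, -0.5, -0.4]
grip_width: 0.0372
grip_force: 0.0
```

```bash
cat > chk.py <<'E'
from h import *
from station import camera
import sys
t=camera('top'); s=camera('scene')
for n,c in(('top',t),('scene',s)):
    P=cloud(c); X,Y,Z=P[...,0],P[...,1],P[...,2]
    roi=(X>.3)&(X<.62)&(Y<.31)&(Y>-.5)
    for m in comps(roi&(Z>.1375)&(Z<.15),8): print(n,'tab',rect(P[m]),np.median(Z[m]).round(4))
    for m in comps(roi&(Z>.28)&(Z<.31)&(X>.55),8): print(n,'hung',rect(P[m]),np.median(Z[m]).round(4))
    for m in comps((Z>.183)&(Z<.2)&(X>.4)&(X<.65)&(Y>.25)&(Y<.5),50): print(n,'tank',rect(P[m]))
    for m in comps((Z>.207)&(Z<.222)&roi&(X>.53),20): print(n,'hung blk',rect(P[m]))
if len(sys.argv)>1: cv2.imwrite('pics/%s.png'%sys.argv[1],cv2.resize(s['frame'][120:340,120:420],None,fx=2.6,fy=2.6)[:,:,::-1])
E
python3 chk.py; python3 plan.py '[[0.4220,-0.150,0.3,90]]'
```

```text
top tab [ 555.5 -351.3   34.1   11.2  -46.4] 0.1426
top tab [ 434.4 -374.9   36.7   11.9  -84. ] 0.1428
top tab [ 422.  -250.6   34.1   11.4   88.3] 0.1426
top tank [536.  322.7  55.7  53.2  45.7]
scene tab [ 436.1 -374.5   38.3   15.4  -88.2] 0.1411
scene tab [ 423.9 -251.8   39.7   15.4   82.2] 0.1421
scene tab [ 558.6 -349.7   33.8   15.9  -58.4] 0.1419
scene tab [548.5 300.5  22.5   3.6  31.2] 0.1439
scene hung [593.3 116.1  36.   15.   85.1] 0.2932
scene tank [537.8 324.   56.3  53.6  10.5]
scene hung blk [589.9 136.8  50.5  27.2  -2. ]
scene hung blk [602.4  98.5  18.9   9.4  -4.2]
at [0.5907 0.1212 0.3741] [179.95  -0.    89.14] t 26.6 w 0.0374
[0.422, -0.15, 0.3, 90] -> [-1.0947, -0.6588, 0.2958, 0.0001, -0.0, -0.0024] rows>=6.6
```

The lantern hangs at peg y=0.12 with its tab at z≈0.293. The tower, however, has been knocked to (0.537,0.323), so I'll put it back right away.

```bash
python3 plan.py '[[0.537,0.323,0.34,176]]'
```

```text
at [0.5907 0.1212 0.3741] [179.95  -0.    89.14] t 26.6 w 0.0374
[0.537, 0.323, 0.34, 176] -> [0.804, -0.2272, 0.1363, 0.0001, 0.0001, -0.2413] rows>=10.1
```

play_rows:
  motion:
    - [[0.1,-0.03,0,0,0,-0.024,1],[0.2,-0.06,0,0,0,-0.048,1],[0.3,-0.09,0,0,0,-0.072,1],[0.4,-0.12,0,0,0,-0.096,1],[0.5,-0.15,0.02,0,0,-0.12,1],[0.6,-0.17,0.04,0,0,-0.144,1],[0.7,-0.2,0.08,0,0,-0.168,1],[0.804,-0.227,0.1,0,0,-0.192,1],[0.804,-0.227,0.136,0,0,-0.216,1],[0.804,-0.227,0.136,0,0,-0.24,1]]

```text
time_s: 27.6
ee_pos: [0.5362, 0.3236, 0.3371]
eef_rot: [-3.139, -0.003, 3.063]
force: [-0.7, 0.1, 0.5]
grip_width: 0.0939
grip_force: 0.0
```

```bash
cat > tw.py <<'E'
from h import *
w=wrist(); P=cloud(w); Z=P[...,2]; X,Y=P[...,0],P[...,1]
for lo,hi in((.006,.022),(.18,.2)):
  for m in comps((Z>lo)&(Z<hi)&(abs(X-.54)<.09)&(abs(Y-.335)<.085),300): print(lo,rect(P[m]),np.median(Z[m]),m.sum())
E
python3 tw.py; python3 plan.py '[[0.537,0.323,0.34,176]]'
```

```text
0.006 [535.3 326.1  84.   83.3  75.8] 0.015099463444280092 1110
0.18 [535.6 326.4  55.6  54.1  -6. ] 0.19114830761435914 2233
at [0.5364 0.3233 0.3378] [-1.7990e+02 -1.6000e-01  1.7605e+02] t 27.65 w 0.0936
[0.537, 0.323, 0.34, 176] -> [-0.0024, -0.0009, -0.0087, -0.0003, -0.0004, 0.0001] rows>=0.0
```

play_rows:
  motion:
    - [[0,0.01,0.15,0,0,0,1],[0,0.01,0.3,0,0,0,1],[0,0.01,0.45,0,0,0,1],[0,0.01,0.6,0,0,0,1],[0,0.01,0.72,0,0,0,1],[0,0.01,0.8,0,0,0,1],[0,0.01,0.832,0,0,0,1],[0,0.01,0.832,0,0,0,1]]

```text
time_s: 28.45
ee_pos: [0.5368, 0.3252, 0.1308]
eef_rot: [-3.14, -0.002, 3.054]
force: [-0.7, -0.5, 0.7]
grip_width: 0.0939
grip_force: 0.0
```

play_rows:
  motion:
    - [[0,0,0,0,0,0,0],[0,0,0,0,0,0,0],[0,0,0,0,0,0,-0.5],[0,0,0,0,0,0,-1],[0,0,0,0,0,0,-1],[0,0,0,0,0,0,-1],[0,0,0,0,0,0,-1],[0,0,0,0,0,0,-1],[0,0,0,0,0,0,-1],[0,0,0,0,0,0,-1]]
  grip_force: 25

```text
time_s: 29.45
ee_pos: [0.5373, 0.3255, 0.1321]
eef_rot: [3.142, 0.0, 3.056]
force: [-0.2, -1.4, 3.3]
grip_width: 0.0558
grip_force: 25.0
```

play_rows:
  motion:
    - [[0,0,-0.02,0,0,0,-1],[0,0,-0.05,0,0,0,-1],[-0.02,0.03,-0.08,0,0,0,-1],[-0.04,0.07,-0.08,0,0,0.001,-1],[-0.065,0.11,-0.08,0,0,0.002,-1],[-0.09,0.149,-0.08,0,0,0.0022,-1],[-0.09,0.149,-0.08,0,0,0.0022,-1],[-0.09,0.149,-0.04,0,0,0.0022,-1],[-0.09,0.149,-0.01,0,0,0.0022,-1],[-0.09,0.149,-0.004,0,0,0.0022,-1]]

```text
time_s: 30.45
ee_pos: [0.5623, 0.3599, 0.1319]
eef_rot: [-3.14, -0.001, 3.042]
force: [-0.6, 0.1, -2.1]
grip_width: 0.0558
grip_force: 25.0
```

play_rows:
  motion:
    - [[0,0,0.003,0,0,0,-1],[0,0,0.004,0,0,0,-1],[0,0,0.004,0,0,0,-1]]

```text
time_s: 30.75
ee_pos: [0.5628, 0.3607, 0.1319]
eef_rot: [3.141, 0.0, 3.042]
force: [0.0, 0.0, -2.6]
grip_width: 0.0558
grip_force: 25.0
```

play_rows:
  motion:
    - [[0,0,0.003,0,0,0,-1],[0,0,0.006,0,0,0,-1],[0,0,0.006,0,0,0,-1]]

```text
time_s: 31.05
ee_pos: [0.5631, 0.3607, 0.1318]
eef_rot: [3.141, 0.001, 3.042]
force: [-3.0, -3.0, 8.7]
grip_width: 0.0557
grip_force: 25.0
```

play_rows:
  motion:
    - [[0,0,0,0,0,0,0.3],[0,0,0,0,0,0,0.5],[0,0,0,0,0,0,1],[0,0,0,0,0,0,1],[0,0,0,0,0,0,1],[0,0,0,0,0,0,1],[0,0,0,0,0,0,1]]

```text
time_s: 31.75
ee_pos: [0.5628, 0.3607, 0.1303]
eef_rot: [-3.142, -0.0, 3.042]
force: [0.3, -0.8, -0.0]
grip_width: 0.094
grip_force: 0.0
```

play_rows:
  motion:
    - [[0,0,-0.1,0,0,0,1],[0,0,-0.3,0,0,0,1],[0,0,-0.5,0,0,0,1],[0,0,-0.7,0,0,0,1],[0,0,-0.84,0,0,0,1],[0,0,-0.84,0,0,0,1],[0,0,-0.84,0,0,0,1]]

```text
time_s: 32.45
ee_pos: [0.5629, 0.3607, 0.3402]
eef_rot: [3.141, 0.0, 3.042]
force: [0.1, -0.3, -0.5]
grip_width: 0.0942
grip_force: 0.0
```

```bash
python3 tw.py; python3 plan.py '[[0.44,0.15,0.34,120],[0.42,-0.1,0.3,87],[0.422,-0.2505,0.2,87]]'
```

```text
0.006 [561.4 362.2  84.   84.   75. ] 0.015077376575306944 1096
0.18 [560.9 362.7  55.2  54.5  77.3] 0.19112878036929098 2189
at [0.5627 0.3606 0.3389] [-1.7994e+02 -9.0000e-02  1.7430e+02] t 32.5 w 0.094
[0.44, 0.15, 0.34, 120] -> [0.4045, -0.8871, -0.0027, -0.0003, -0.0001, 0.1508] rows>=6.3
[0.42, -0.1, 0.3, 87] -> [-0.826, -0.5693, 0.16, 0.0, -0.0, 0.0917] rows>=5.1
[0.422, -0.2505, 0.2, 87] -> [-0.6008, 0.0395, 0.4, 0.0, 0.0, 0.0] rows>=3.6
```

The tower is back at midway. Now lantern B at (0.422,-0.2505).

play_rows:
  motion:
    - [[0.4,-0.887,0,0,0,0.15,0],[0.4,-0.887,0,0,0,0.15,0],[0.4,-0.887,0,0,0,0.15,0],[0.4,-0.887,0,0,0,0.15,0],[0.4,-0.887,0,0,0,0.15,0],[0.4,-0.887,0,0,0,0.15,0],[0.4,-0.887,0,0,0,0.15,0],[0.4,-0.887,0,0,0,0.15,0],[0.4,-0.887,0,0,0,0.15,0],[0.4,-0.887,0,0,0,0.15,0]]

```text
time_s: 33.5
ee_pos: [0.4412, 0.1501, 0.3397]
eef_rot: [-3.14, -0.0, 2.101]
force: [0.3, -0.3, -0.1]
grip_width: 0.0472
grip_force: 0.0
```

play_rows:
  motion:
    - [[-0.826,-0.57,0.1,0,0,0.094,0],[-0.826,-0.57,0.1,0,0,0.094,0],[-0.826,-0.57,0.16,0,0,0.094,0],[-0.826,-0.57,0.16,0,0,0.094,0],[-0.826,-0.57,0.16,0,0,0.094,0],[-0.826,-0.57,0.16,0,0,0.094,0],[-0.826,-0.57,0.16,0,0,0.094,0],[-0.826,-0.57,0.16,0,0,0.094,0],[-0.826,-0.57,0.16,0,0,0.094,0],[-0.826,-0.57,0.16,0,0,0.094,0]]

```text
time_s: 34.5
ee_pos: [0.4226, -0.0992, 0.3006]
eef_rot: [3.141, 0.0, 1.511]
force: [0.0, -0.5, -0.7]
grip_width: 0.0469
grip_force: 0.0
```

```bash
cat > tb.py <<'E'
from h import *
w=wrist(); P=cloud(w); Z=P[...,2]; X,Y=P[...,0],P[...,1]
for m in comps((Z>.138)&(Z<.15)&(X<.6)&(Y<.3),80): print('tab',rect(P[m]),np.median(Z[m]),m.sum())
E
python3 tb.py; python3 plan.py '[[0.422,-0.2505,0.2,86]]'
```

```text
tab [ 421.9 -243.6   24.9   11.8   86.6] 0.1439073165208969 213
tab [ 432.9 -363.6   18.7   11.9  -85.1] 0.14372943548055295 139
at [ 0.4226 -0.0993  0.3006] [179.98   0.    86.56] t 34.55 w 0.0473
[0.422, -0.2505, 0.2, 86] -> [-0.6038, 0.0338, 0.4023, 0.0001, 0.0, 0.0016] rows>=3.6
```

play_rows:
  motion:
    - [[-0.15,0.01,0,0,0,0.0016,0],[-0.3,0.02,0.05,0,0,0.0016,0],[-0.45,0.034,0.15,0,0,0.0016,0],[-0.604,0.034,0.25,0,0,0.0016,0],[-0.604,0.034,0.35,0,0,0.0016,0],[-0.604,0.034,0.402,0,0,0.0016,0],[-0.604,0.034,0.402,0,0,0.0016,0],[-0.604,0.034,0.402,0,0,0.0016,0]]

```text
time_s: 35.35
ee_pos: [0.4221, -0.2509, 0.201]
eef_rot: [3.14, 0.001, 1.5]
force: [-0.3, 0.2, 0.7]
grip_width: 0.0472
grip_force: 0.0
```

```bash
python3 tb.py; python3 plan.py '[[0.422,-0.2505,0.0955,86]]'
```

```text
tab [ 421.4 -249.2   35.2   11.8   85.6] 0.14395528904890248 687
tab [ 434.9 -385.3   11.7    9.6   -1.8] 0.14396239412086437 116
at [ 0.4222 -0.2511  0.2013] [1.799e+02 6.000e-02 8.595e+01] t 35.4 w 0.0473
[0.422, -0.2505, 0.0955, 86] -> [0.0027, -0.0019, 0.4234, 0.0003, 0.0002, -0.0001] rows>=2.1
```

play_rows:
  motion:
    - [[0.006,-0.002,0.1,0,0,0,0],[0.006,-0.002,0.2,0,0,0,0],[0.006,-0.002,0.3,0,0,0,0],[0.006,-0.002,0.38,0,0,0,0],[0.006,-0.002,0.423,0,0,0,0],[0.006,-0.002,0.423,0,0,0,0],[0.006,-0.002,0.423,0,0,0,0]]

```text
time_s: 36.1
ee_pos: [0.4218, -0.2501, 0.0954]
eef_rot: [3.14, 0.001, 1.499]
force: [-0.1, -0.5, 0.2]
grip_width: 0.0469
grip_force: 0.0
```

play_rows:
  motion:
    - [[0,0,0,0,0,0,-1],[0,0,0,0,0,0,-1],[0,0,0,0,0,0,-1],[0,0,0,0,0,0,-1],[0,0,0,0,0,0,-1],[0,0,0,0,0,0,-1],[0,0,0,0,0,0,-1]]
  grip_force: 20

```text
time_s: 36.8
ee_pos: [0.4211, -0.2499, 0.0941]
eef_rot: [-3.142, -0.0, 1.499]
force: [0.0, 0.4, -0.1]
grip_width: 0.0118
grip_force: 20.0
```

play_rows:
  motion:
    - [[0,0,-0.03,0,0,0,-1],[0,0,-0.1,0,0,0,-1],[0,0,-0.2,0,0,0,-1],[0,0,-0.3,0,0,0,-1],[0,0,-0.4,0,0,0,-1],[0,0,-0.5,0,0,0,-1],[0,0,-0.6,0,0,0,-1],[0,0,-0.65,0,0,0,-1],[0,0,-0.672,0,0,0,-1],[0,0,-0.672,0,0,0,-1]]

```text
time_s: 37.8
ee_pos: [0.4211, -0.2499, 0.262]
eef_rot: [-3.142, 0.0, 1.499]
force: [-0.2, -0.3, -2.0]
grip_width: 0.0118
grip_force: 20.0
```

```bash
python3 plan.py '[[0.44,-0.1,0.264,88],[0.522,0.0310,0.264,89.25]]'
```

```text
at [ 0.4211 -0.2499  0.262 ] [-180.      0.     85.88] t 37.8 w 0.0118
[0.44, -0.1, 0.264, 88] -> [0.6035, 0.0324, -0.008, -0.0, 0.0, -0.0059] rows>=3.0
[0.522, 0.031, 0.264, 89.25] -> [0.5351, 0.3095, 0.0, 0.0, 0.0, -0.0035] rows>=3.1
```

play_rows:
  motion:
    - [[0.06,0.003,-0.006,0,0,-0.006,-1],[0.14,0.007,-0.006,0,0,-0.006,-1],[0.22,0.012,-0.006,0,0,-0.006,-1],[0.3,0.016,-0.006,0,0,-0.006,-1],[0.38,0.02,-0.006,0,0,-0.006,-1],[0.46,0.025,-0.006,0,0,-0.006,-1],[0.53,0.03,-0.006,0,0,-0.006,-1],[0.58,0.032,-0.006,0,0,-0.006,-1],[0.603,0.032,-0.006,0,0,-0.006,-1],[0.603,0.032,-0.006,0,0,-0.006,-1]]

```text
time_s: 38.8
ee_pos: [0.4399, -0.0996, 0.2633]
eef_rot: [-3.141, -0.0, 1.538]
force: [0.4, -0.4, -1.9]
grip_width: 0.0116
grip_force: 20.0
```

play_rows:
  motion:
    - [[0.06,0.03,0,0,0,-0.0035,-1],[0.12,0.07,0,0,0,-0.0035,-1],[0.2,0.115,0,0,0,-0.0035,-1],[0.28,0.16,0,0,0,-0.0035,-1],[0.36,0.205,0,0,0,-0.0035,-1],[0.43,0.25,0,0,0,-0.0035,-1],[0.49,0.28,0,0,0,-0.0035,-1],[0.535,0.309,0,0,0,-0.0035,-1],[0.535,0.309,0,0,0,-0.0035,-1]]

```text
time_s: 39.7
ee_pos: [0.5222, 0.0316, 0.2633]
eef_rot: [-3.141, -0.0, 1.56]
force: [-0.6, -0.4, -0.5]
grip_width: 0.0119
grip_force: 20.0
```

```bash
cat > pg.py <<'E'
from h import *; import sys
from station import camera
y=float(sys.argv[1])
for n,w in(('w',wrist()),('scene',camera('scene'))):
    P=cloud(w); Z=P[...,2]; X,Y=P[...,0],P[...,1]
    for m in comps((Z>.215)&(Z<.236)&(abs(X-.52)<.06)&(abs(Y-y)<.07),40): q=P[m]; print(n,'blk',rect(q),'y edges',np.percentile(q[:,1],[.5,99.5]).round(4),np.median(Z[m]).round(4))
    for m in comps((Z>.245)&(Z<.265)&(abs(X-.585)<.027)&(abs(Y-y)<.03),30): print(n,'peg',rect(P[m]),np.median(Z[m]).round(4))
    if n=='scene':
        for m in comps((Z>.28)&(Z<.31)&(X>.57)&(X<.62)&(abs(Y)<.2),8): print(n,'hung',rect(P[m]),np.median(Z[m]).round(4))
    for m in comps((Z>.183)&(Z<.2)&(X>.4)&(X<.65)&(Y>.25)&(Y<.5),50): print(n,'tank',rect(P[m]))
E
python3 pg.py 0.03;python3 plan.py '[[0.522,0.0310,0.264,89.25],[0.5897,0.031,0.2565,89.25]]'
```

```text
w blk [521.6  35.   56.2  50.2  -0.7] y edges [0.0142 0.06  ] 0.2303
w peg [585.   32.4  53.9  17.   -0.7] 0.2552
scene blk [524.9  29.1  57.8  55.5  88.6] y edges [0.0012 0.0579] 0.2285
scene peg [585.5  30.   52.9  18.3  -0.7] 0.2532
scene hung [595.  115.9  36.5  13.   88. ] 0.2927
scene tank [563.  359.3  56.1  53.9  13.7]
at [0.5216 0.0305 0.2635] [-1.7998e+02  1.0000e-02  8.9300e+01] t 39.8 w 0.012
[0.522, 0.031, 0.264, 89.25] -> [0.002, 0.0016, -0.0021, -0.0001, 0.0, 0.0002] rows>=0.0
[0.5897, 0.031, 0.2565, 89.25] -> [0.0035, 0.2708, 0.03, 0.0, 0.0, 0.0] rows>=1.4
```

play_rows:
  motion:
    - [[0.002,0.03,0.004,0,0,0,-1],[0.002,0.06,0.004,0,0,0,-1],[0.002,0.09,0.005,0,0,0,-1],[0.002,0.12,0.006,0,0,0,-1],[0.002,0.15,0.01,0,0,0,-1],[0.002,0.18,0.015,0,0,0,-1],[0.002,0.21,0.02,0,0,0,-1],[0.002,0.24,0.025,0,0,0,-1],[0.002,0.263,0.029,0,0,0,-1],[0.002,0.272,0.031,0,0,0,-1]]

```text
time_s: 40.8
ee_pos: [0.5902, 0.0306, 0.2555]
eef_rot: [-3.141, -0.0, 1.559]
force: [0.0, -0.8, -2.4]
grip_width: 0.0118
grip_force: 20.0
```

play_rows:
  motion:
    - [[0,0,0,0,0,0,-1],[0,0,0.01,0,0,0,-1],[0,0,0.02,0,0,0,-1],[0,0,0.026,0,0,0,-1],[0,0,0.028,0,0,0,-1],[0,0,0.028,0,0,0,-1]]

```text
time_s: 41.4
ee_pos: [0.5897, 0.0305, 0.2488]
eef_rot: [-3.141, -0.0, 1.559]
force: [-0.2, -0.1, -0.8]
grip_width: 0.0118
grip_force: 20.0
```

play_rows:
  motion:
    - [[0,0,0.003,0,0,0,-1],[0,0,0.006,0,0,0,-1],[0,0,0.006,0,0,0,-1]]

```text
time_s: 41.7
ee_pos: [0.5898, 0.0306, 0.2478]
eef_rot: [3.141, -0.0, 1.559]
force: [0.3, 0.2, 2.1]
grip_width: 0.0119
grip_force: 20.0
```

play_rows:
  motion:
    - [[0,0,-0.002,0,0,0,-1],[0,0,-0.002,0,0,0,-1],[0,0,-0.002,0,0,0,-0.65],[0,0,-0.002,0,0,0,-0.5],[0,0,-0.002,0,0,0,-0.4],[0,0,-0.002,0,0,0,-0.3],[0,0,-0.002,0,0,0,-0.3],[0,0,-0.002,0,0,0,-0.3],[0,0,-0.002,0,0,0,-0.3],[0,0,-0.002,0,0,0,-0.3]]

```text
time_s: 42.7
ee_pos: [0.5897, 0.0306, 0.2479]
eef_rot: [-3.142, 0.0, 1.559]
force: [-0.1, -0.9, 0.5]
grip_width: 0.0331
grip_force: 0.0
```

play_rows:
  motion:
    - [[0,0,-0.04,0,0,0,-0.2],[0,0,-0.08,0,0,0,-0.2],[0,0,-0.14,0,0,0,-0.2],[0,0,-0.22,0,0,0,-0.2],[0,0,-0.3,0,0,0,-0.2],[0,0,-0.4,0,0,0,-0.2],[0,0,-0.48,0,0,0,-0.2],[0,0,-0.48,0,0,0,-0.2]]

```text
time_s: 43.5
ee_pos: [0.5902, 0.0306, 0.3714]
eef_rot: [3.136, -0.0, 1.559]
force: [0.5, 0.4, -0.4]
grip_width: 0.0374
grip_force: 0.0
```

```bash
python3 chk.py; python3 plan.py '[[0.45,-0.18,0.32,95],[0.4345,-0.3748,0.2,95]]'
```

```text
top tab [ 555.3 -351.3   35.2   11.4  -47.1] 0.1429
top tab [ 434.4 -374.7   36.2   11.8  -84.3] 0.1426
top tank [561.4 358.7  53.4  53.3 -45.6]
scene tab [ 435.9 -375.    35.7   15.2  -78.1] 0.1408
scene tab [ 557.5 -350.5   34.1   16.1  -53.7] 0.1424
scene hung [592.4  26.9  35.4  15.1 -85.6] 0.2927
scene hung [594.4 116.4  35.6  14.6  81.3] 0.2933
scene tank [563.5 359.9  54.2  54.1 -15. ]
scene hung blk [586.2  45.8  51.7  30.8  -2.2]
scene hung blk [588.  136.9  51.4  27.2  -3.8]
scene hung blk [600.   98.9  19.   10.1  -1.3]
at [0.5897 0.0306 0.3677] [179.98  -0.    89.3 ] t 43.6 w 0.0374
[0.45, -0.18, 0.32, 95] -> [-0.8491, -0.5487, 0.1905, 0.0, 0.0, -0.0158] rows>=5.1
[0.4345, -0.3748, 0.2, 95] -> [-0.7708, -0.1297, 0.48, 0.0, 0.0, 0.0] rows>=4.6
```

Two are hung (tab tops ~0.293). Now lantern C.

play_rows:
  motion:
    - [[-0.849,-0.549,0,0,0,-0.016,0],[-0.849,-0.549,0,0,0,-0.016,0],[-0.849,-0.549,0,0,0,-0.016,0],[-0.849,-0.549,0.1,0,0,-0.016,0],[-0.849,-0.549,0.19,0,0,-0.016,0],[-0.849,-0.549,0.19,0,0,-0.016,0],[-0.849,-0.549,0.19,0,0,-0.016,0],[-0.849,-0.549,0.19,0,0,-0.016,0],[-0.849,-0.549,0.19,0,0,-0.016,0],[-0.849,-0.549,0.19,0,0,-0.016,0]]

```text
time_s: 44.6
ee_pos: [0.4506, -0.1791, 0.3208]
eef_rot: [3.141, 0.0, 1.661]
force: [0.9, -0.0, -0.4]
grip_width: 0.0471
grip_force: 0.0
```

play_rows:
  motion:
    - [[-0.2,-0.03,0,0,0,0,0],[-0.4,-0.07,0.05,0,0,0,0],[-0.6,-0.1,0.1,0,0,0,0],[-0.771,-0.13,0.2,0,0,0,0],[-0.771,-0.13,0.35,0,0,0,0],[-0.771,-0.13,0.48,0,0,0,0],[-0.771,-0.13,0.48,0,0,0,0],[-0.771,-0.13,0.48,0,0,0,0],[-0.771,-0.13,0.48,0,0,0,0]]

```text
time_s: 45.5
ee_pos: [0.4355, -0.375, 0.2028]
eef_rot: [3.139, 0.003, 1.66]
force: [-0.1, -0.2, -0.0]
grip_width: 0.0469
grip_force: 0.0
```

```bash
python3 tb.py; python3 plan.py '[[0.4345,-0.3738,0.095,95]]'
```

```text
tab [ 555.3 -349.7   36.3   12.5  -49.6] 0.14381551281897384 760
tab [ 433.8 -372.5   35.4   11.2  -84.9] 0.14400444557187878 658
tab [ 231.6 -396.7   35.8   13.3  -89.5] 0.14381480334148156 863
at [ 0.4354 -0.375   0.2027] [1.7987e+02 1.5000e-01 9.5100e+01] t 45.55 w 0.0471
[0.4345, -0.3738, 0.095, 95] -> [0.0064, -0.0042, 0.4308, 0.0004, 0.0004, 0.0003] rows>=2.2
```

play_rows:
  motion:
    - [[0.006,-0.004,0.1,0,0,0,0],[0.006,-0.004,0.2,0,0,0,0],[0.006,-0.004,0.3,0,0,0,0],[0.006,-0.004,0.38,0,0,0,0],[0.006,-0.004,0.43,0,0,0,0],[0.006,-0.004,0.43,0,0,0,0],[0.006,-0.004,0.43,0,0,0,0]]

```text
time_s: 46.25
ee_pos: [0.4339, -0.3738, 0.0942]
eef_rot: [3.141, 0.001, 1.659]
force: [-0.0, -0.4, -0.0]
grip_width: 0.047
grip_force: 0.0
```

play_rows:
  motion:
    - [[0,0,0,0,0,0,-1],[0,0,0,0,0,0,-1],[0,0,0,0,0,0,-1],[0,0,0,0,0,0,-1],[0,0,0,0,0,0,-1],[0,0,0,0,0,0,-1],[0,0,0,0,0,0,-1]]
  grip_force: 20

```text
time_s: 46.95
ee_pos: [0.4334, -0.3734, 0.0929]
eef_rot: [-3.142, -0.0, 1.659]
force: [-0.4, 0.4, 1.1]
grip_width: 0.0121
grip_force: 20.0
```

play_rows:
  motion:
    - [[0,0,-0.03,0,0,0,-1],[0,0,-0.1,0,0,0,-1],[0,0,-0.2,0,0,0,-1],[0,0,-0.3,0,0,0,-1],[0,0,-0.4,0,0,0,-1],[0,0,-0.5,0,0,0,-1],[0,0,-0.6,0,0,0,-1],[0,0,-0.65,0,0,0,-1],[0,0,-0.674,0,0,0,-1],[0,0,-0.674,0,0,0,-1]]

```text
time_s: 47.95
ee_pos: [0.4334, -0.3734, 0.2613]
eef_rot: [-3.142, -0.0, 1.659]
force: [0.7, -0.4, -1.8]
grip_width: 0.0118
grip_force: 20.0
```

```bash
python3 plan.py '[[0.45,-0.2,0.263,92],[0.520,-0.0590,0.263,89.25]]'
```

```text
at [ 0.4334 -0.3734  0.2613] [-180.     -0.     95.06] t 47.95 w 0.0118
[0.45, -0.2, 0.263, 92] -> [0.6851, 0.1274, -0.0068, -0.0, -0.0, 0.0085] rows>=3.5
[0.52, -0.059, 0.263, 89.25] -> [0.5539, 0.2995, 0.0, 0.0, -0.0, 0.0076] rows>=3.1
```

play_rows:
  motion:
    - [[0.07,0.013,-0.006,0,0,0.002,-1],[0.15,0.028,-0.006,0,0,0.004,-1],[0.24,0.045,-0.006,0,0,0.006,-1],[0.33,0.062,-0.006,0,0,0.0085,-1],[0.42,0.08,-0.006,0,0,0.0085,-1],[0.51,0.095,-0.006,0,0,0.0085,-1],[0.6,0.112,-0.006,0,0,0.0085,-1],[0.66,0.122,-0.006,0,0,0.0085,-1],[0.685,0.127,-0.006,0,0,0.0085,-1],[0.685,0.127,-0.006,0,0,0.0085,-1]]

```text
time_s: 48.95
ee_pos: [0.4499, -0.1998, 0.2625]
eef_rot: [-3.141, -0.0, 1.606]
force: [-0.6, -0.8, -1.5]
grip_width: 0.0119
grip_force: 20.0
```

play_rows:
  motion:
    - [[0.06,0.03,0,0,0,0.002,-1],[0.13,0.07,0,0,0,0.004,-1],[0.21,0.115,0,0,0,0.006,-1],[0.29,0.16,0,0,0,0.0076,-1],[0.37,0.2,0,0,0,0.0076,-1],[0.45,0.245,0,0,0,0.0076,-1],[0.51,0.28,0,0,0,0.0076,-1],[0.554,0.299,0,0,0,0.0076,-1],[0.554,0.299,0,0,0,0.0076,-1]]

```text
time_s: 49.85
ee_pos: [0.5201, -0.0587, 0.2625]
eef_rot: [-3.141, -0.0, 1.559]
force: [-0.9, -0.1, -2.0]
grip_width: 0.0117
grip_force: 20.0
```

```bash
python3 pg.py -0.06;python3 plan.py '[[0.52,-0.0590,0.263,89.25],[0.5887,-0.059,0.2565,89.25]]'
```

```text
w blk [519.4 -55.1  56.1  50.   -0.7] y edges [-0.0755 -0.0302] 0.2307
w peg [585.  -57.5  54.   17.1  -0.6] 0.255
scene blk [521.4 -60.2  58.6  56.8  -0.8] y edges [-0.0885 -0.0323] 0.2289
scene peg [584.9 -59.1  52.7  17.2  -1.4] 0.2533
scene hung [593.8  26.7  39.   13.4  84.5] 0.293
scene hung [594.4 116.6  36.   14.7  88.9] 0.293
scene tank [563.6 360.2  54.7  54.2 -11.9]
at [ 0.5196 -0.0597  0.2627] [-1.7997e+02  1.0000e-02  8.9250e+01] t 49.95 w 0.0118
[0.52, -0.059, 0.263, 89.25] -> [0.0028, 0.0015, -0.0014, -0.0001, 0.0, 0.0] rows>=0.0
[0.5887, -0.059, 0.2565, 89.25] -> [0.0036, 0.2748, 0.026, 0.0, 0.0, 0.0] rows>=1.4
```

play_rows:
  motion:
    - [[0.003,0.03,0.004,0,0,0,-1],[0.003,0.06,0.005,0,0,0,-1],[0.003,0.09,0.006,0,0,0,-1],[0.003,0.12,0.008,0,0,0,-1],[0.003,0.15,0.012,0,0,0,-1],[0.003,0.18,0.017,0,0,0,-1],[0.003,0.21,0.021,0,0,0,-1],[0.003,0.24,0.026,0,0,0,-1],[0.003,0.265,0.03,0,0,0,-1],[0.003,0.276,0.032,0,0,0,-1]]

```text
time_s: 50.95
ee_pos: [0.5893, -0.0592, 0.2545]
eef_rot: [-3.141, -0.0, 1.558]
force: [-0.0, -0.7, -1.6]
grip_width: 0.0119
grip_force: 20.0
```

play_rows:
  motion:
    - [[0,0,0,0,0,0,-1],[0,0,0.01,0,0,0,-1],[0,0,0.02,0,0,0,-1],[0,0,0.026,0,0,0,-1],[0,0,0.028,0,0,0,-1],[0,0,0.028,0,0,0,-1]]

```text
time_s: 51.55
ee_pos: [0.5887, -0.0592, 0.2479]
eef_rot: [-3.142, -0.0, 1.558]
force: [-0.6, -0.2, -2.1]
grip_width: 0.012
grip_force: 20.0
```

play_rows:
  motion:
    - [[0,0,0.003,0,0,0,-1],[0,0,0.005,0,0,0,-1],[0,0,0.005,0,0,0,-1]]

```text
time_s: 51.85
ee_pos: [0.5888, -0.0592, 0.2468]
eef_rot: [3.141, 0.0, 1.558]
force: [0.2, 0.2, -0.7]
grip_width: 0.0122
grip_force: 20.0
```

play_rows:
  motion:
    - [[0,0,0.003,0,0,0,-1],[0,0,0.003,0,0,0,-1],[0,0,0.003,0,0,0,-0.65],[0,0,0.003,0,0,0,-0.5],[0,0,0.003,0,0,0,-0.4],[0,0,0.003,0,0,0,-0.3],[0,0,0.003,0,0,0,-0.3],[0,0,0.003,0,0,0,-0.3],[0,0,0.003,0,0,0,-0.3],[0,0,0.003,0,0,0,-0.3]]

```text
time_s: 52.85
ee_pos: [0.5888, -0.0592, 0.2459]
eef_rot: [-3.142, 0.0, 1.558]
force: [-0.2, 1.2, 0.0]
grip_width: 0.0328
grip_force: 0.0
```

play_rows:
  motion:
    - [[0,0,-0.04,0,0,0,-0.2],[0,0,-0.08,0,0,0,-0.2],[0,0,-0.14,0,0,0,-0.2],[0,0,-0.22,0,0,0,-0.2],[0,0,-0.3,0,0,0,-0.2],[0,0,-0.4,0,0,0,-0.2],[0,0,-0.48,0,0,0,-0.2],[0,0,-0.48,0,0,0,-0.2]]

```text
time_s: 53.65
ee_pos: [0.5892, -0.0592, 0.3695]
eef_rot: [3.136, 0.001, 1.558]
force: [0.9, 0.4, -0.1]
grip_width: 0.0376
grip_force: 0.0
```

```bash
python3 chk.py; python3 plan.py '[[0.48,-0.22,0.36,110],[0.5553,-0.350,0.2,132]]'
```

```text
top tab [ 555.8 -351.8   34.9   11.3  -47.6] 0.1431
top hung [591.7 114.3  35.2  12.3  86.5] 0.2949
top hung [591.5  32.1  23.3  13.3  89.3] 0.2954
top tank [561.3 358.6  54.   53.4  46.1]
top hung blk [571.4 122.8  57.   24.2  86.7]
top hung blk [5.703e+02 4.880e+01 2.460e+01 2.000e+01 2.000e-01]
scene tab [ 557.4 -351.3   34.8   16.   -48.8] 0.1416
scene hung [592.5 -62.1  37.   13.4  87.7] 0.2932
scene hung [594.3  26.6  37.5  13.7  87. ] 0.2924
scene hung [594.6 116.3  35.9  13.1  86.7] 0.2931
scene tank [564.8 359.8  55.6  54.    9.9]
scene hung blk [586.5 -46.2  53.2  33.9  -0.7]
scene hung blk [585.9  45.6  52.4  30.7  -2.9]
scene hung blk [587.3 137.3  52.7  27.7  -4.6]
scene hung blk [600.2  98.9  18.8   9.8   1.4]
at [ 0.5888 -0.0592  0.3657] [179.99   0.    89.26] t 53.75 w 0.0374
[0.48, -0.22, 0.36, 110] -> [-0.6489, -0.4268, 0.0226, 0.0, 0.0, -0.0576] rows>=3.9
[0.5553, -0.35, 0.2, 132] -> [-0.5917, 0.1052, 0.64, -0.0, 0.0, -0.0611] rows>=4.4
```

Three hung. I'll check their tilt with plane fits on block tops while lantern D waits.

```bash
cat > tilt.py <<'E'
from h import *
from station import camera
def tilt(y0,c,n):
    P=cloud(c); X,Y,Z=P[...,0],P[...,1],P[...,2]
    m=(abs(Y-y0)<.032)&(X>.545)&(X<.625)&(Z>.203)&(Z<.225)
    q=P[m]
    if len(q)<40: return
    for _ in range(3):
        A=np.c_[q[:,:2]-q[:,:2].mean(0),np.ones(len(q))]; s=np.linalg.lstsq(A,q[:,2],rcond=None)[0]
        r=q[:,2]-A@s; q=q[abs(r)<max(.0015,1.5*r.std())]
    print(n,'y0',y0,'n',len(q),'dz/dx deg %.1f dz/dy deg %.1f z %.4f'%(*np.degrees(np.arctan(s[:2])),s[2]),'y',np.percentile(q[:,1],[1,99]).round(4),'x',np.percentile(q[:,0],[1,99]).round(4))
if __name__=='__main__':
    for n in('scene','top'):
        c=camera(n)
        for y in(.12,.03,-.06,-.15): tilt(y,c,n)
    try:
        c=wrist()
        for y in(.12,.03,-.06,-.15): tilt(y,c,'w')
    except Exception as e: print(e)
E
python3 tilt.py
```

```text
scene y0 0.12 n 87 dz/dx deg -4.0 dz/dy deg 4.8 z 0.2126 y [0.0944 0.1508] x [0.5648 0.6125]
scene y0 0.03 n 87 dz/dx deg -4.2 dz/dy deg 2.9 z 0.2132 y [0.0057 0.0606] x [0.562  0.6108]
scene y0 -0.06 n 82 dz/dx deg -3.3 dz/dy deg 2.6 z 0.2135 y [-0.085  -0.0292] x [0.5611 0.6108]
top y0 0.12 n 131 dz/dx deg 0.2 dz/dy deg 4.8 z 0.2140 y [0.0962 0.1501] x [0.5586 0.5834]
top y0 0.03 n 61 dz/dx deg 0.6 dz/dy deg 0.2 z 0.2157 y [0.0388 0.0588] x [0.5589 0.5825]
w y0 0.12 n 1246 dz/dx deg -3.8 dz/dy deg 5.2 z 0.2130 y [0.0957 0.1216] x [0.5589 0.6134]
w y0 0.03 n 1358 dz/dx deg -4.0 dz/dy deg 4.4 z 0.2146 y [0.0061 0.0614] x [0.5579 0.613 ]
w y0 -0.06 n 1067 dz/dx deg -6.0 dz/dy deg 4.0 z 0.2151 y [-0.0822 -0.0283] x [0.5561 0.6111]
```

play_rows:
  motion:
    - [[-0.649,-0.427,0,0,0,-0.058,0],[-0.649,-0.427,0,0,0,-0.058,0],[-0.649,-0.427,0,0,0,-0.058,0],[-0.649,-0.427,0,0,0,-0.058,0],[-0.649,-0.427,0.02,0,0,-0.058,0],[-0.649,-0.427,0.02,0,0,-0.058,0],[-0.649,-0.427,0.02,0,0,-0.058,0],[-0.649,-0.427,0.02,0,0,-0.058,0],[-0.649,-0.427,0.02,0,0,-0.058,0]]

```text
time_s: 54.8
ee_pos: [0.4805, -0.2192, 0.3608]
eef_rot: [-3.141, -0.0, 1.924]
force: [0.0, -0.4, -0.3]
grip_width: 0.047
grip_force: 0.0
```

```bash
python3 tilt.py;  python3 plan.py '[[0.5553,-0.350,0.2,132]]'
```

```text
scene y0 0.12 n 94 dz/dx deg -3.8 dz/dy deg 4.3 z 0.2130 y [0.0937 0.1508] x [0.5638 0.6117]
scene y0 0.03 n 88 dz/dx deg -3.2 dz/dy deg 2.7 z 0.2129 y [0.0054 0.0611] x [0.5621 0.6118]
scene y0 -0.06 n 88 dz/dx deg -2.8 dz/dy deg 1.6 z 0.2130 y [-0.0847 -0.0287] x [0.5611 0.6103]
top y0 0.12 n 130 dz/dx deg 1.7 dz/dy deg 3.1 z 0.2140 y [0.0947 0.1507] x [0.5579 0.5833]
top y0 0.03 n 131 dz/dx deg 2.3 dz/dy deg 4.0 z 0.2148 y [0.0063 0.0587] x [0.5575 0.5822]
top y0 -0.06 n 143 dz/dx deg -2.5 dz/dy deg 3.7 z 0.2149 y [-0.0838 -0.0309] x [0.5564 0.5944]
w y0 0.03 n 307 dz/dx deg -4.6 dz/dy deg 10.6 z 0.2111 y [0.0054 0.0201] x [0.5744 0.6121]
w y0 -0.06 n 1193 dz/dx deg -3.4 dz/dy deg 4.1 z 0.2157 y [-0.0831 -0.0287] x [0.555  0.5983]
at [ 0.4802 -0.2196  0.3608] [-180.     -0.    110.19] t 54.95 w 0.047
[0.5553, -0.35, 0.2, 132] -> [-0.5931, 0.1018, 0.6433, -0.0, -0.0, -0.0606] rows>=4.4
```

```bash
python3 - <<'E'
from h import *
for n in('scene','top'):
    P=cloud(dict(np.load(n+'0.npz'))); X,Y,Z=P[...,0],P[...,1],P[...,2]
    for cx,cy in((.434,-.374),(.422,-.2505)):
        q=P[(abs(X-cx)<.032)&(abs(Y-cy)<.032)&(Z>.05)&(Z<.072)]
        for _ in range(3):
            A=np.c_[q[:,:2]-q[:,:2].mean(0),np.ones(len(q))]; s=np.linalg.lstsq(A,q[:,2],rcond=None)[0]
            r=q[:,2]-A@s; q=q[abs(r)<max(.0015,1.5*r.std())]
        print(n,cx,len(q),np.degrees(np.arctan(s[:2])).round(1),s[2].round(4))
from station import camera
s=camera('scene'); cv2.imwrite('pics/s5.png',cv2.resize(s['frame'][170:300,195:340],None,fx=5,fy=4.5)[:,:,::-1])
E
```

```text
scene 0.434 113 [-2.  -1.1] 0.0586
scene 0.422 77 [-0.  0.] 0.0591
top 0.434 182 [-0.7 -0.8] 0.0597
top 0.422 179 [ 1.6 -0.9] 0.0598
```

View pics/s5.png

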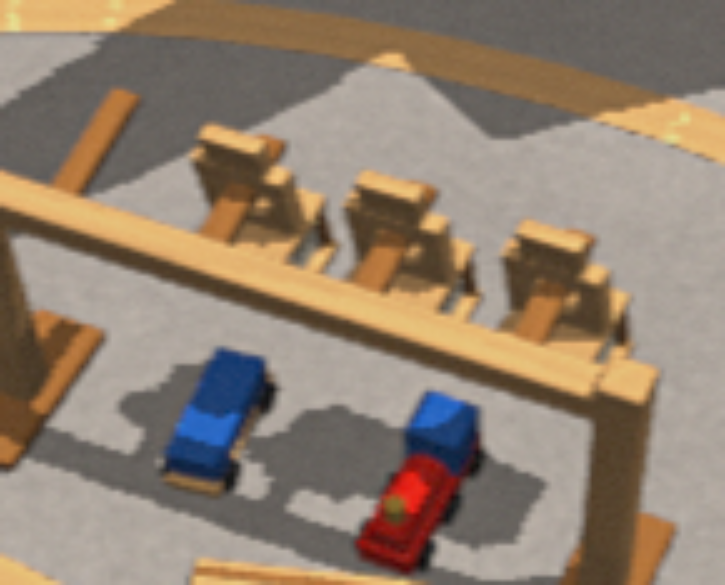

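play_rows:
  motion:
    - [[-0.15,0.03,0,0,0,-0.015,0],[-0.3,0.05,0,0,0,-0.03,0],[-0.45,0.08,0.1,0,0,-0.045,0],[-0.593,0.102,0.2,0,0,-0.06,0],[-0.593,0.102,0.35,0,0,-0.06,0],[-0.593,0.102,0.5,0,0,-0.06,0],[-0.593,0.102,0.643,0,0,-0.06,0],[-0.593,0.102,0.643,0,0,-0.06,0],[-0.593,0.102,0.643,0,0,-0.06,0]]

```text
time_s: 55.9
ee_pos: [0.5552, -0.3505, 0.2013]
eef_rot: [3.141, 0.0, 2.299]
force: [0.1, -0.7, 0.9]
grip_width: 0.0474
grip_force: 0.0
```

```bash
python3 tb.py; python3 plan.py '[[0.5550,-0.350,0.0945,131.5]]'
```

```text
tab [ 555.5 -349.7   35.6   12.   -50.1] 0.1439814254176991 667
at [ 0.5556 -0.3508  0.2025] [1.7997e+02 1.5000e-01 1.3175e+02] t 55.95 w 0.0473
[0.555, -0.35, 0.0945, 131.5] -> [0.0051, -0.0001, 0.4321, 0.0001, 0.0004, 0.0007] rows>=2.2
```

The picture shows three lanterns hanging on pegs at (235,195), (395,240) and (550,290), with a slight, similar lean. Pitch from the sloping peg is expected; the ~3–4° roll suggests they sit 1–2 mm to −y. I'll offset D accordingly and grasp it now.

play_rows:
  motion:
    - [[0.004,0,0.1,0,0,0,0],[0.004,0,0.2,0,0,0,0],[0.004,0,0.3,0,0,0,0],[0.004,0,0.38,0,0,0,0],[0.004,0,0.43,0,0,0,0],[0.004,0,0.43,0,0,0,0],[0.004,0,0.43,0,0,0,0]]

```text
time_s: 56.65
ee_pos: [0.555, -0.3502, 0.0944]
eef_rot: [3.141, 0.002, 2.299]
force: [-0.3, -0.1, -1.0]
grip_width: 0.047
grip_force: 0.0
```

play_rows:
  motion:
    - [[0,0,0,0,0,0,-1],[0,0,0,0,0,0,-1],[0,0,0,0,0,0,-1],[0,0,0,0,0,0,-1],[0,0,0,0,0,0,-1],[0,0,0,0,0,0,-1],[0,0,0,0,0,0,-1]]
  grip_force: 20

```text
time_s: 57.35
ee_pos: [0.5543, -0.3497, 0.0927]
eef_rot: [-3.142, 0.0, 2.299]
force: [-0.7, -0.0, 1.9]
grip_width: 0.0117
grip_force: 20.0
```

play_rows:
  motion:
    - [[0,0,-0.03,0,0,0,-1],[0,0,-0.1,0,0,0,-1],[0,0,-0.2,0,0,0,-1],[0,0,-0.3,0,0,0,-1],[0,0,-0.4,0,0,0,-1],[0,0,-0.5,0,0,0,-1],[0,0,-0.6,0,0,0,-1],[0,0,-0.65,0,0,0,-1],[0,0,-0.674,0,0,0,-1],[0,0,-0.674,0,0,0,-1]]

```text
time_s: 58.35
ee_pos: [0.5543, -0.3497, 0.2611]
eef_rot: [3.142, 0.0, 2.299]
force: [0.9, 0.3, -1.6]
grip_width: 0.0117
grip_force: 20.0
```

```bash
python3 plan.py '[[0.48,-0.27,0.263,115],[0.518,-0.1480,0.263,89.25]]'
```

```text
at [ 0.5543 -0.3497  0.2611] [1.8000e+02 1.0000e-02 1.3175e+02] t 58.35 w 0.0117
[0.48, -0.27, 0.263, 115] -> [0.4358, -0.0096, -0.0078, 0.0, 0.0, 0.0465] rows>=2.2
[0.518, -0.148, 0.263, 89.25] -> [0.378, 0.344, 0.0, 0.0, -0.0, 0.0715] rows>=3.0
```

play_rows:
  motion:
    - [[0.05,0,-0.007,0,0,0.005,-1],[0.11,0,-0.007,0,0,0.012,-1],[0.18,-0.004,-0.007,0,0,0.02,-1],[0.25,-0.006,-0.007,0,0,0.028,-1],[0.32,-0.008,-0.007,0,0,0.036,-1],[0.38,-0.01,-0.007,0,0,0.042,-1],[0.42,-0.01,-0.007,0,0,0.0465,-1],[0.436,-0.01,-0.007,0,0,0.0465,-1],[0.436,-0.01,-0.007,0,0,0.0465,-1]]

```text
time_s: 59.25
ee_pos: [0.4796, -0.2698, 0.2623]
eef_rot: [-3.141, -0.001, 2.008]
force: [-0.2, 0.5, -1.9]
grip_width: 0.0121
grip_force: 20.0
```

play_rows:
  motion:
    - [[0.04,0.035,0,0,0,0.008,-1],[0.09,0.08,0,0,0,0.017,-1],[0.15,0.13,0,0,0,0.028,-1],[0.21,0.19,0,0,0,0.04,-1],[0.27,0.24,0,0,0,0.05,-1],[0.32,0.29,0,0,0,0.06,-1],[0.36,0.325,0,0,0,0.068,-1],[0.378,0.344,0,0,0,0.0715,-1],[0.378,0.344,0,0,0,0.0715,-1],[0.378,0.344,0,0,0,0.0715,-1]]

```text
time_s: 60.25
ee_pos: [0.518, -0.1484, 0.2624]
eef_rot: [-3.141, -0.0, 1.559]
force: [-0.2, 0.1, -2.0]
grip_width: 0.0118
grip_force: 20.0
```

```bash
python3 pg.py -0.15;python3 plan.py '[[0.518,-0.1480,0.263,89.25],[0.5877,-0.148,0.2565,89.25]]'
```

```text
w blk [579.1 -82.5   4.9   1.6  89.1] y edges [-0.085  -0.0801] 0.2267
w blk [ 517.3 -145.2   56.2   48.7   -0.6] y edges [-0.1653 -0.1209] 0.2308
w peg [ 585.  -147.4   54.1   16.7   -0.7] 0.2549
scene blk [ 518.8 -149.7   59.3   55.5   -3.9] y edges [-0.1782 -0.1227] 0.2285
scene peg [ 5.852e+02 -1.492e+02  5.200e+01  1.690e+01 -4.000e-01] 0.2526
scene hung [592.8 -62.7  37.   12.7  86.6] 0.2931
scene hung [593.4  26.   38.   14.   87.6] 0.2925
scene hung [594.7 116.4  35.4  13.4  85.4] 0.293
scene tank [563.4 360.4  53.9  53.8 -35.2]
at [ 0.5178 -0.1486  0.2626] [-179.98   -0.     89.28] t 60.35 w 0.0119
[0.518, -0.148, 0.263, 89.25] -> [0.0022, 0.0008, -0.0015, -0.0001, -0.0, 0.0001] rows>=0.0
[0.5877, -0.148, 0.2565, 89.25] -> [0.0036, 0.2788, 0.026, 0.0, 0.0, 0.0] rows>=1.4
```

play_rows:
  motion:
    - [[0.007,0.03,0.004,0,0,0,-1],[0.008,0.06,0.005,0,0,0,-1],[0.008,0.09,0.006,0,0,0,-1],[0.008,0.12,0.008,0,0,0,-1],[0.008,0.15,0.012,0,0,0,-1],[0.008,0.18,0.017,0,0,0,-1],[0.008,0.21,0.021,0,0,0,-1],[0.008,0.24,0.026,0,0,0,-1],[0.008,0.268,0.03,0,0,0,-1],[0.008,0.279,0.032,0,0,0,-1]]

```text
time_s: 61.35
ee_pos: [0.5882, -0.1469, 0.2545]
eef_rot: [-3.141, -0.0, 1.558]
force: [0.7, 0.4, -1.9]
grip_width: 0.0119
grip_force: 20.0
```

play_rows:
  motion:
    - [[0,0,0,0,0,0,-1],[0,0,0.01,0,0,0,-1],[0,0,0.02,0,0,0,-1],[0,0,0.028,0,0,0,-1],[0,0,0.031,0,0,0,-1],[0,0,0.031,0,0,0,-1]]

```text
time_s: 61.95
ee_pos: [0.5875, -0.1469, 0.2471]
eef_rot: [-3.141, 0.0, 1.558]
force: [0.9, -0.0, -1.6]
grip_width: 0.0118
grip_force: 20.0
```

play_rows:
  motion:
    - [[0,0,0.002,0,0,0,-1],[0,0,0.004,0,0,0,-1],[0,0,0.004,0,0,0,-1]]

```text
time_s: 62.25
ee_pos: [0.5877, -0.1469, 0.2462]
eef_rot: [3.141, 0.0, 1.558]
force: [0.1, 0.1, -0.5]
grip_width: 0.0115
grip_force: 20.0
```

play_rows:
  motion:
    - [[0,0,0.003,0,0,0,-1],[0,0,0.003,0,0,0,-1],[0,0,0.003,0,0,0,-0.65],[0,0,0.003,0,0,0,-0.5],[0,0,0.003,0,0,0,-0.4],[0,0,0.003,0,0,0,-0.3],[0,0,0.003,0,0,0,-0.3],[0,0,0.003,0,0,0,-0.3],[0,0,0.003,0,0,0,-0.3],[0,0,0.003,0,0,0,-0.3]]

```text
time_s: 63.25
ee_pos: [0.5876, -0.1469, 0.2453]
eef_rot: [-3.142, -0.0, 1.558]
force: [0.0, -0.2, 0.0]
grip_width: 0.0332
grip_force: 0.0
```

play_rows:
  motion:
    - [[0,0,-0.04,0,0,0,-0.2],[0,0,-0.08,0,0,0,-0.2],[0,0,-0.14,0,0,0,-0.2],[0,0,-0.22,0,0,0,-0.2],[0,0,-0.3,0,0,0,-0.2],[0,0,-0.4,0,0,0,-0.2],[0,0,-0.48,0,0,0,-0.2],[0,0,-0.48,0,0,0,-0.2]]

```text
time_s: 64.05
ee_pos: [0.588, -0.147, 0.369]
eef_rot: [3.136, 0.002, 1.558]
force: [-0.4, -0.5, 0.0]
grip_width: 0.0377
grip_force: 0.0
```

play_rows:
  motion:
    - [[-0.2,-0.8,0,0,0,0,0],[-0.2,-0.8,0,0,0,0,0],[-0.2,-0.8,0,0,0,0,0],[-0.2,-0.8,0,0,0,0,0],[-0.2,-0.8,0,0,0,0,0],[-0.2,-0.8,0,0,0,0,0],[-0.2,-0.8,0,0,0,0,0],[-0.2,-0.8,0,0,0,0,0],[-0.2,-0.8,0,0,0,0,0],[-0.2,-0.8,0,0,0,0,0]]

```text
time_s: 65.05
ee_pos: [0.3875, -0.1942, 0.365]
eef_rot: [-3.141, -0.0, 1.559]
force: [0.4, -0.5, 0.7]
grip_width: 0.0468
grip_force: 0.0
```

```bash
python3 tilt.py; python3 chk.py s6
```

```text
scene y0 0.12 n 98 dz/dx deg -2.7 dz/dy deg 4.3 z 0.2128 y [0.0947 0.1514] x [0.5646 0.6132]
scene y0 0.03 n 89 dz/dx deg -4.3 dz/dy deg 2.1 z 0.2129 y [0.0055 0.061 ] x [0.5614 0.6119]
scene y0 -0.06 n 83 dz/dx deg -1.5 dz/dy deg 1.5 z 0.2128 y [-0.0847 -0.03  ] x [0.5609 0.6109]
scene y0 -0.15 n 83 dz/dx deg -1.0 dz/dy deg -0.9 z 0.2128 y [-0.1761 -0.1206] x [0.5604 0.6096]
top y0 0.12 n 132 dz/dx deg 2.1 dz/dy deg 3.5 z 0.2139 y [0.0962 0.15  ] x [0.5601 0.5835]
top y0 0.03 n 134 dz/dx deg 2.8 dz/dy deg 3.8 z 0.2144 y [0.0063 0.0588] x [0.5579 0.5828]
top y0 -0.06 n 146 dz/dx deg -2.1 dz/dy deg 4.2 z 0.2143 y [-0.0839 -0.0309] x [0.5574 0.6129]
top y0 -0.15 n 155 dz/dx deg -2.2 dz/dy deg -0.2 z 0.2133 y [-0.1763 -0.1222] x [0.557  0.6097]
w y0 -0.06 n 1354 dz/dx deg 0.8 dz/dy deg 3.5 z 0.2152 y [-0.0828 -0.0289] x [0.5567 0.5804]
w y0 -0.15 n 1127 dz/dx deg 1.1 dz/dy deg 0.2 z 0.2152 y [-0.1742 -0.1197] x [0.5557 0.5791]
top hung [592.  114.5  35.2  12.6  86.7] 0.2948
top hung [590.6  26.3  35.6  14.6  84.6] 0.2946
top hung [590.3 -63.1  36.3  13.4  89. ] 0.2943
top hung [ 588.8 -149.8   34.6   13.8   88.9] 0.2944
top tank [561.  358.4  54.3  53.5  44.8]
top hung blk [584.7 -58.5  55.7  55.4  -2.2]
top hung blk [ 582.7 -149.4   55.7   53.5   88.4]
top hung blk [571.1 122.2  56.6  24.2  86.5]
top hung blk [569.9  31.6  54.9  23.9  88.4]
scene hung [ 593.2 -149.8   38.    12.4   88.4] 0.2929
scene hung [594.2 -61.8  36.3  13.6  89.9] 0.2935
scene hung [593.7  26.7  37.8  14.   85.1] 0.2929
scene hung [594.3 115.9  36.3  13.4  85.3] 0.2931
scene tank [564.7 359.7  56.3  54.   11.1]
scene hung blk [ 5.827e+02 -1.386e+02  5.330e+01  3.590e+01  5.000e-01]
scene hung blk [584.9 -47.1  50.8  35.7  -4.1]
scene hung blk [585.9  46.   54.8  30.2  -6.7]
scene hung blk [587.9 136.4  51.1  28.   -3.3]
scene hung blk [6.006e+02 9.870e+01 1.850e+01 9.500e+00 2.000e-01]
```

View pics/s6.png

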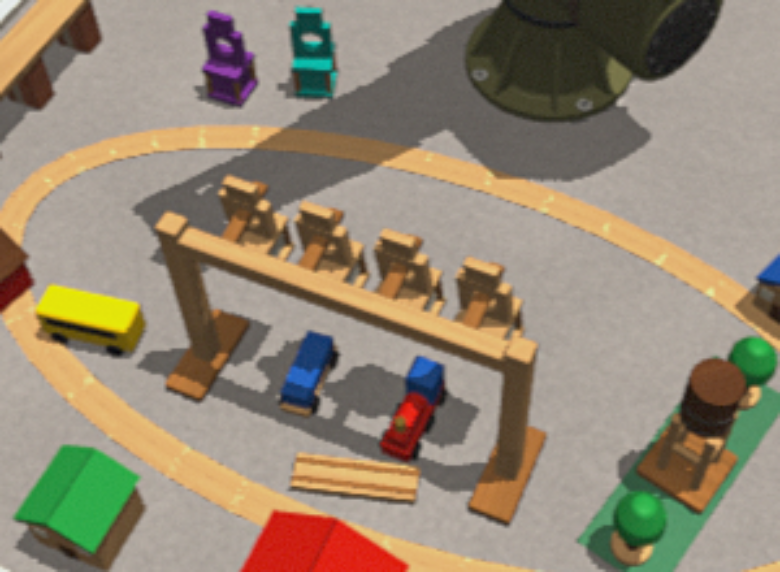

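The picture shows all four lanterns on their own pegs at (245,210), (320,240), (398,265) and (482,290), with the tower upright between the trees at (700,420). Eyes are ~43–45 mm out from the bar, D is level, and the others lean about 4°, held steady by the pegs. I'll let it settle for a second and hand in.

play_rows:
  motion:
    - [[0,0,0,0,0,0,0],[0,0,0,0,0,0,0],[0,0,0,0,0,0,0],[0,0,0,0,0,0,0],[0,0,0,0,0,0,0],[0,0,0,0,0,0,0],[0,0,0,0,0,0,0],[0,0,0,0,0,0,0],[0,0,0,0,0,0,0],[0,0,0,0,0,0,0]]

```text
time_s: 66.3
ee_pos: [0.387, -0.1944, 0.3654]
eef_rot: [-3.142, -0.0, 1.558]
force: [0.7, 0.3, 0.1]
grip_width: 0.0472
grip_force: 0.0
```

```bash
python3 chk.py | grep -E 'top (hung \[|tank)'; python3 -c "
from station import workorder; print(workorder.hand_in())"
```

```text
top hung [592.3 114.7  35.3  12.8  86.4] 0.294
top hung [591.6  26.2  35.3  14.4  86.3] 0.2948
top hung [590.5 -63.   36.3  13.4  85. ] 0.2947
top hung [ 589.8 -149.8   35.2   12.9  -89.8] 0.2946
top tank [561.7 358.9  55.   53.4  46.4]
the job is handed in; nothing more can be done
None
```

The job is handed in: the tower stands midway between the trees (put back once after it was knocked aside) and all four lanterns hang still, each on its own peg, one level and the other three leaning about 4° sideways.

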